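# Charge the dumpling-filling doser

## Robot

A 6-joint arm with a two-finger parallel gripper is mounted at the origin on the work surface. World frame = base frame: x ahead of the robot, y to its left, z up, the work surface at z = 0. Lengths are in m, angles in degrees, forces in N, time in s.
With the tool pointing down it reaches from about 0.375 to 0.9 m from the base axis. Payload 3.1 kg.
Tool frame: the origin (TCP) lies at the very end of the fingers, on their centre line; the grasp point (between the pads) lies 19 mm behind it; z points along the fingers, x is the direction in which the jaws open and shut, and the axes are right-handed (so a half turn about z gives the same grasp; the last joint's range is limited). The gripper opens to 87 mm and grips with 3 to 60 N. Pads are 19 mm wide; open, the fingers measure 117 mm over their backs; the gripper's body (75 mm by 190 mm) begins 51 mm behind the grasp point.
Start: joints at [58.184, 30.224, 82.088, -0, 67.689, -10.227], TCP at [0.23, 0.581, 0.223] pointing down, gripper open.
Joint ranges: [-176.69, 176.69], [-43.24, 126.21], [12.49, 139.97], [-82, 262], [0, 151.66], [-163.58, 163.58]. Speed limits (degrees/s): [159.86, 159.86, 180, 180, 180, 180].

## Interface

Orientations are given as a 3x3 rotation matrix whose columns are the frame's x, y, z axes.
In Python, from rig import read_state, capture, bot gives the robot as it stands.
- The arm moves only by the shell command python3 -m crank 'ROWS' [OPENING]. ROWS is JSON, a list of rows, each a list of 2 entries, a list of its own where there are three numbers: the shift along the tool's x, y, z in cm, then the turn, a rotation vector about the tool's x, y, z in rad. In form: [[[dx, dy, dz], [wx, wy, wz]], ...]. A call has 1 to 12 rows; each row shifts and turns the commanded pose from where the row before left it, along the tool's axes as they then stand; what a row does not reach is not made up. A row lasts 1/10 s, in which the tool goes at most 50 mm and 8.59 degrees, less where a joint would pass 70% of its speed; a pose out of reach is approached as far as the arm can. A call with a gripper value outside its range is refused whole. OPENING is the closure, from -1 (fully open) to 1 (shut), set as the call begins (- or left out, the last holds). The fingers move at their own pace and stop on an object; the grip force is fixed at half the most. Time passes only in rows, so rows that do not move let the fingers close. It gives the time, the measured TCP pose, the force and the opening at its end, in the units of the state.
- read_state(): the state, without advancing time (a new reading comes with each control period).
- capture(name): name is "scene" or "top" or "wrist"; returns a dict with "pixels" (480x640x3 uint8, red, green, blue), "camera_matrix" (3x3 intrinsics, pixels), "dist" ([k1, k2, p1, p2, k3] as OpenCV has them; the pictures are not rectified), "R" (3x3) and "t" (3): a world point X has camera coordinates R X + t. Camera axes: x right, y down, z forward; pixel columns grow to the right and rows downward; lengths in m; the calibration is good to about 2 mm. A picture is of the moment at which its call begins. There is no depth.
- bot.hand_in(): hands the job in, once; it reports no verdict.
The state is a dict: "time_s": time; "joint_positions": joint angles; "qvel": joint speeds; "tau": joint torques, N m; "position": TCP position; "tcp_rot": TCP orientation; "force": force on the tool from outside, world axes, zero at the start; "moment": the same for the moment, N m; "opening": opening from 0.0 (shut) to 1.0 (fully open).
Only numpy, scipy, OpenCV 4.12 (cv2) and the standard library are available. Lean on these libraries where they do the work, as an engineer would, in place of code of your own. Each camera call takes 0.05 s, during which the arm holds its last target.

## Task

Charge the filling doser: take the pusher that fits its feed neck and lower it in upright, without letting it drop, until its collar rests on the rim of the neck, and let go of it. Then draw the doser's T-handle out until it is level with the index clamp on the portion scale and keep it there; the handle springs back when let go, so finish while still holding it at the index with the gripper. Leave the other things on the bench where they are.

Things in the scene. Friction and masses are not known exactly. Their poses are not given: they have to be found in the camera images.
- doser: Bench-top piston doser of steel, fixed to the bench. Origin on the bench surface under the barrel's axis; z up, x along the barrel from handle to nozzle (the handle is drawn out towards -x). Base plate x -200 to 150, y -90 to 70 mm, top 18 mm up. Barrel 56 mm across, axis 85 mm up; rear cap 66 mm across, rear face at x = -30; nozzle tip at x = 197. Upright feed neck at x = 68, y = 0.
- neck (a point): Centre of the mouth of the feed neck, 185 mm above the bench. The neck is an upright steel tube, bore 48 mm, 54 mm outside (rolled lip about 60 mm), straight and open for 72 mm below the mouth.
- pusher: The pusher that fits: white plastic, standing on the bench on its foot. From below: round body 42 mm across, 66 mm long, foot chamfered; collar 62 mm across (66 to 74 mm up); plain grip stem 28 mm across (74 to 134 mm up). 0.1 to 0.2 kg. Origin: centre of its underside, z up. Fully home, its collar rests on the neck's rim and the origin lies 66 mm below the mouth.
- tbar (a point): Centre of the T-handle's crossbar, a level black round bar 22 mm thick, 120 mm long along the doser's y, 85 mm above the bench. Axes as the doser's; at rest at x = -105, y = 0 there, 64 mm clear of the rear cap. The 12 mm piston rod runs from its middle to the cap, so take the bar on one arm, 30 to 45 mm to the side; the +y arm is the farther from the scale.
- scale (a point): Middle of the portion scale's top edge, at x = -117, y = -74 mm in the doser's frame, 95 mm up: a graduated flat aluminium bar 165 mm long, 5 mm thick, 20 mm tall, along the doser's x on two posts from the base plate. A small pointer blade on the T-handle's -y end runs along it.
- draw (a joint): How far the T-handle is drawn out, m: 0 at rest, grows as it is pulled towards the doser's -x, stop at 0.085. A spring pulls it back: about 6 N at rest plus 110 N per m of draw (about 13 N at 60 mm), plus a little friction.
- index: Index clamp, the mark to draw to: brass block 12 mm long, 30 mm tall, dark thumbscrew on its outer side, dark line across its top, fast on the scale bar, 35 to 65 mm out from the handle's rest. Origin: its middle, on the line, 85 mm above the bench, y = -74 in the doser's frame. Axes as the doser's; the handle is at the mark when tbar has relative x = 0 in this frame.
- stout_pusher: Bystander, the wrong size: white plastic pusher of the same build and height but stouter: body 60 mm across (does not fit the neck), collar 80 mm, grip stem 32 mm, 134 mm tall, standing on its foot. Origin: centre of its underside.
- dish: Bystander: steel dish 104 mm across, 35 mm tall, under the tip of the doser's nozzle. Origin: centre of its underside.
- jar: Bystander: glass jar with a steel cap, 60 mm across, 85 mm tall, on the bench on the doser's -y side. Origin: centre of its underside.
- spatula: Bystander: flat wooden filling spatula 200 mm long, 30 mm wide, 8 mm thick, lying on the bench on the doser's +y side. Origin: on the underside near mid-length.
- scraper: Bystander: bench scraper with wooden grip, 130 x 107 x 20 mm, lying on the bench on the doser's +y side. Origin: on the underside near the middle.
- shaker: Bystander: aluminium flour shaker 70 mm across, 103 mm tall. Origin: centre of its underside.
- sauce_bottle: Bystander: amber glass bottle 56 mm across, 130 mm tall. Origin: centre of its underside.
Not all that is in view belongs to the job. Leave any green or turquoise look-alike of the pusher alone.

How it is judged:
By the outcome, as a careful person would: the job done as asked, in the order asked, and still so for the second after the job is handed in, while the arm keeps its last pose, push and grip.
It also fails if it takes over 58 s, if anything falls off the work surface, if the arm or the gripper's body presses on something with over 40 N, if the wrist force passes 120 N, or if a joint passes its speed limit or range.

## Working session

There is one attempt and no reset: what is moved stays moved. The work goes in short steps, Python scripts to look and compute and a shell command to move; the robot and the scene stay as the last step left them, time stands still between calls to the robot, and variables do not carry over. Pictures are saved under pics/ and viewed, and the job is handed in when it is done.

```bash
ls; mkdir -p pics; python3 - <<'E'
from rig import read_state, capture
import cv2,numpy as np
s=read_state();print(s)
for n in["scene","top","wrist"]:
    c=capture(n);cv2.imwrite(f"pics/{n}0.png",c["pixels"][:,:,::-1]);print(n,c["camera_matrix"],c["dist"],c["R"],c["t"])
    np.savez(f"pics/{n}0.npz",K=c["camera_matrix"],d=c["dist"],R=c["R"],t=c["t"])
E
```

```text
pics
{'time_s': 0.0, 'joint_positions': array([ 5.81822739e+01,  3.02791184e+01,  8.21555677e+01, -8.67801031e-04,
        6.76879480e+01, -1.02278717e+01]), 'qvel': array([-0.02097231, -0.01571017,  0.05579035, -0.03432022, -0.01601096,
        0.06942676]), 'tau': array([-6.60623136e-04, -4.40035808e+01, -1.76593459e+01,  6.32800232e-02,
        5.82645438e-02, -1.94541612e-04]), 'position': array([0.22957185, 0.58053653, 0.22157453]), 'tcp_rot': array([[ 3.67953370e-01,  9.29843573e-01, -1.11653493e-03],
       [ 9.29841852e-01, -3.67954882e-01, -1.82612034e-03],
       [-2.10884074e-03, -3.66273774e-04, -9.99997709e-01]]), 'force': array([0.80359323, 1.25517826, 0.58386563]), 'moment': array([ 0.03179367,  0.05162547, -0.01394517]), 'opening': 0.9993507361095527}
scene [[481.47358102   0.         313.29830481]
 [  0.         481.47358102 233.05250477]
 [  0.           0.           1.        ]] [-0.1228079  0.         0.         0.         0.       ] [[ 0.39585017  0.91831417 -0.00131604]
 [ 0.6593138  -0.28520198 -0.69567603]
 [-0.63922449  0.27451579 -0.71835446]] [-0.21016927 -0.25339434  1.44631304]
top [[480.09799142   0.         316.60518095]
 [  0.         480.09799142 241.43226109]
 [  0.           0.           1.        ]] [-0.09316779  0.          0.          0.          0.        ] [[ 0.02270338 -0.99971958  0.00673247]
 [-0.98695539 -0.02348611 -0.15927163]
 [ 0.15938509 -0.00302865 -0.98721184]] [-0.01791628  0.56755217  1.14591871]
wrist [[341.3256904    0.         325.97260039]
 [  0.         341.3256904  240.44144298]
 [  0.           0.           1.        ]] [-0.04432983  0.          0.          0.          0.        ] [[ 0.36728429  0.93010536 -0.00250196]
 [ 0.89305904 -0.35190106  0.28037686]
 [ 0.25989958 -0.10521241 -0.95988674]] [-0.62517559 -0.03364384  0.39173374]
```

View pics/scene0.png

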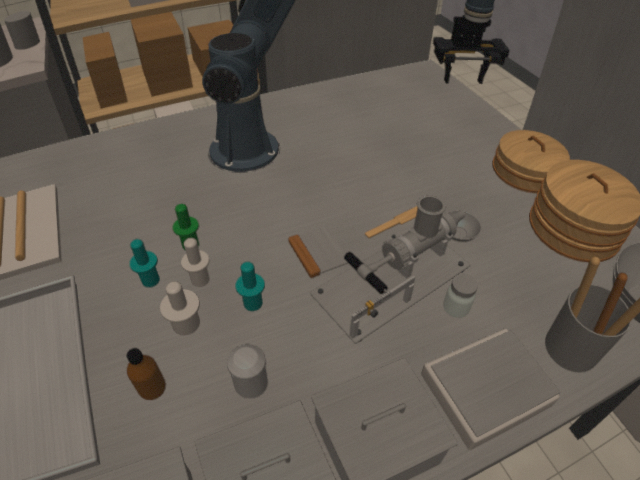

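View pics/top0.png

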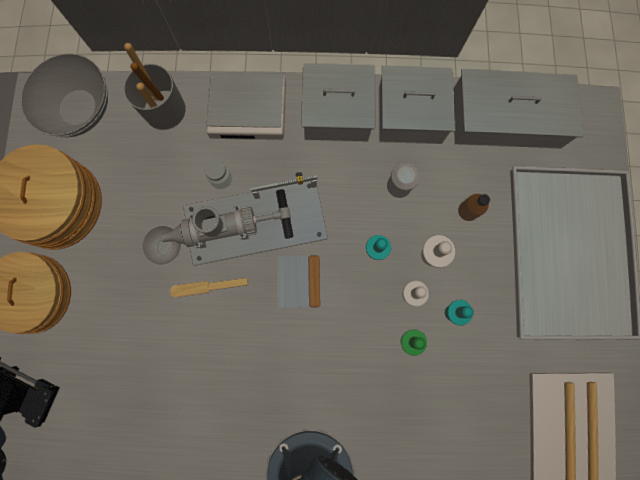

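View pics/wrist0.png

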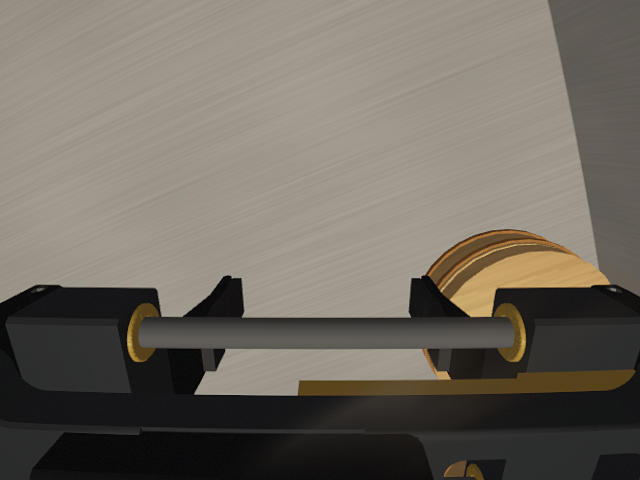

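The top view shows two white pushers: a small one at (415,293) and a stouter one at (438,250). Teal look-alikes stand at (378,246) and (460,312), and a green one at (414,342). The doser's neck is at (207,221), the T-bar at (285,213) and the index at (299,180). I'll enlarge these.

```bash
python3 - <<'E'
import cv2
a=cv2.imread("pics/top0.png");b=cv2.imread("pics/scene0.png")
def crop(i,x0,y0,w,h,f,n): cv2.imwrite(n,cv2.resize(i[y0:y0+h,x0:x0+w],None,fx=f,fy=f,interpolation=cv2.INTER_CUBIC))
crop(a,360,220,130,100,6,"pics/c_tp.png")
crop(b,120,190,160,160,3.7,"pics/c_sp.png")
crop(a,170,160,160,110,5,"pics/c_td.png")
crop(b,300,180,190,150,4,"pics/c_sd.png")
E
```

```text
(no output)
```

View pics/c_tp.png

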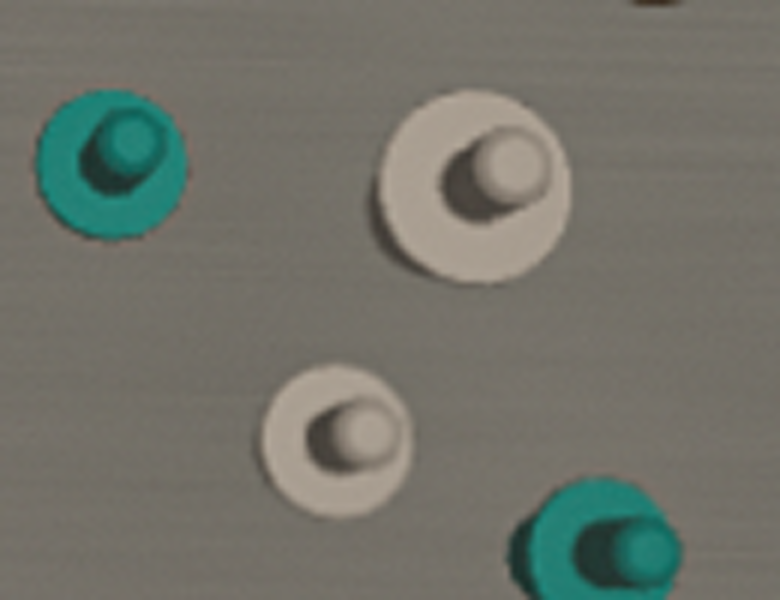

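View pics/c_sp.png

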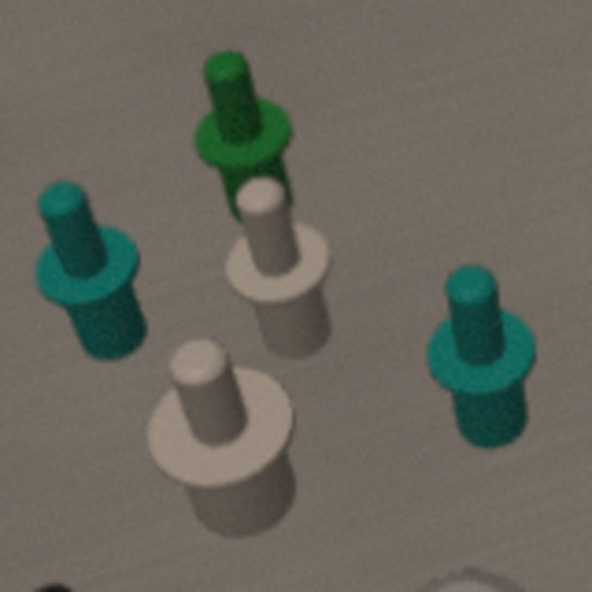

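View pics/c_td.png

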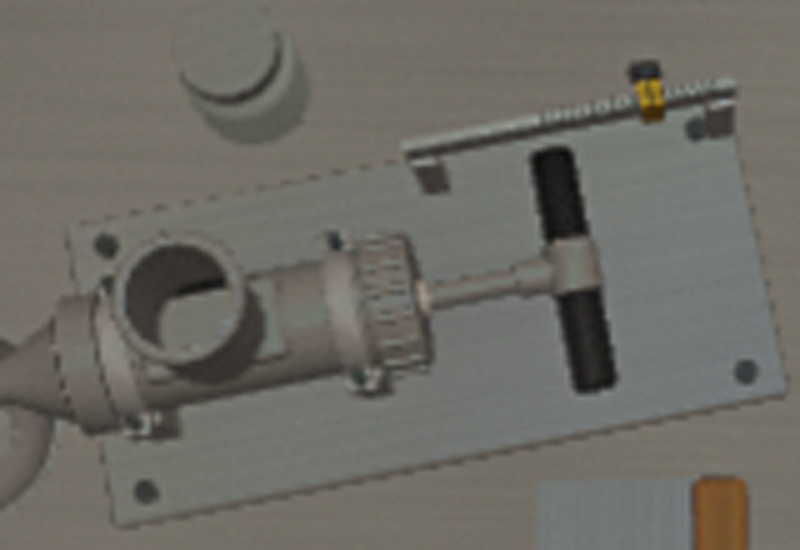

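View pics/c_sd.png

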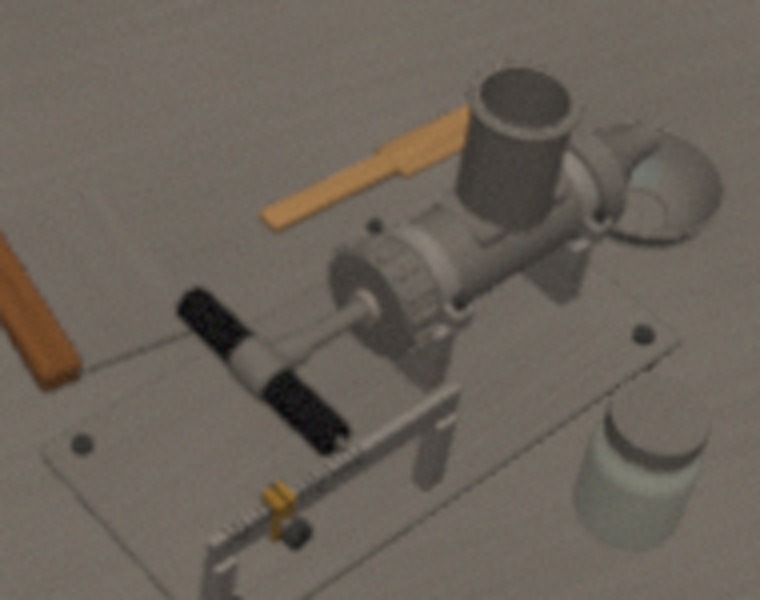

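```bash
cat > h.py <<'E'
import numpy as np,cv2
def cam(n,f="0"):
    z=np.load(f"pics/{n}{f}.npz");return z["K"],z["d"],z["R"],z["t"]
def tri(obs):
    # obs: list of (cam,(u,v))
    A=[]
    res=[]
    for c,p in obs:
        K,d,R,t=c;x,y=cv2.undistortPoints(np.array([[p]],float),K,d)[0,0]
        P=np.c_[R,t];A+= [x*P[2]-P[0],y*P[2]-P[1]]
    X=np.linalg.svd(np.array(A))[2][-1];X=X[:3]/X[3]
    e=[np.round(proj(c,X)-p,1) for c,p in obs]
    return X,e
def proj(c,X):
    K,d,R,t=c;return cv2.projectPoints(np.array(X,float).reshape(-1,1,3),cv2.Rodrigues(R)[0],t,K,d)[0].reshape(-1,2).squeeze()
def ray(c,p,z):
    K,d,R,t=c;x,y=cv2.undistortPoints(np.array([[p]],float),K,d)[0,0]
    o=-R.T@t;v=R.T@np.array([x,y,1]);return o+v*(z-o[2])/v[2]
def shot(n,f):
    from rig import capture
    c=capture(n);cv2.imwrite(f"pics/{n}{f}.png",c["pixels"][:,:,::-1])
    np.savez(f"pics/{n}{f}.npz",K=c["camera_matrix"],d=c["dist"],R=c["R"],t=c["t"]);return c
E
python3 - <<'E'
from h import *
from scipy.optimize import least_squares
T=cam("top");S=cam("scene")
tp=lambda x,y,f,ox,oy:(x/f+ox-0.4,y/f+oy-0.4)
t1=lambda x,y:tp(x,y,6,360,220);t2=lambda x,y:tp(x,y,5,170,160)
s1=lambda x,y:tp(x,y,3.7,120,190);s2=lambda x,y:tp(x,y,4,300,180)
D={"stemtop":(t1(366,432),s1(262,193)),"collar":(t1(337,441),s1(278,261)),
"stoutcollar":(t1(475,186),s1(221,426)),"stouttop":(t1(511,167),s1(200,358)),
"neck":(t2(179,301),s2(522,103)),"hub":(t2(576,265),s2(258,363)),"ind":(t2(649,98),s2(280,497)),
"sc1":(t2(405,152),s2(457,389)),"sc2":(t2(735,86),s2(212,545)),
"barA":(t2(552,152),s2(338,438)),"barB":(t2(596,386),s2(192,300)),
"c1":(t2(70,228),s2(680,342)),"sw2":(t2(745,371),s2(82,444)),"sw1":(t2(106,245),s2(642,334))}
for k,(a,b) in D.items():
    X,e=tri([(T,a),(S,b)]);print(k,np.round(X,4),np.round(e,1).tolist())
# doser fit
M={"neck":(.068,0,.185),"hub":(-.105,0,.09),"sc1":(-.117+.0825,-.074,.095),"sc2":(-.117-.0825,-.074,.095),"barA":(-.105,-.06,.09),"barB":(-.105,.06,.09),"c1":(.15,-.09,.018)}
def w(p,m):
    c,s=np.cos(p[2]),np.sin(p[2]);return np.array([p[0]+c*m[0]-s*m[1],p[1]+s*m[0]+c*m[1],m[2]])
f=lambda p:np.concatenate([np.r_[proj(T,w(p,M[k]))-D[k][0],proj(S,w(p,M[k]))-D[k][1]] for k in M])
r=least_squares(f,[.6,.1,1.7],loss="soft_l1");p=r.x;print("doser",p,np.degrees(p[2]));print(np.round(r.fun,1))
for k in M:print(k,w(p,M[k]).round(4))
E
```

```text
stemtop [ 0.444  -0.2437  0.1302] [[-0.2, -0.1], [-0.2, -0.0]]
collar [ 0.4438 -0.245   0.0717] [[-0.2, -0.0], [-0.2, -0.0]]
stoutcollar [ 0.5482 -0.3028  0.071 ] [[-0.1, -0.0], [-0.2, -0.0]]
stouttop [ 0.5473 -0.3016  0.1298] [[-0.2, -0.0], [-0.2, -0.0]]
neck [0.5891 0.244  0.1782] [[0.1, 0.1], [0.1, -0.0]]
hub [0.629  0.0733 0.0904] [[0.1, 0.1], [0.2, -0.0]]
ind [0.7121 0.0411 0.0955] [[-0.1, -0.1], [-0.2, 0.0]]
sc1 [0.6843 0.1597 0.0885] [[-0.2, -0.1], [-0.3, 0.0]]
sc2 [ 7.208e-01 -3.000e-04  9.040e-02] [[-0.3, -0.1], [-0.4, 0.0]]
barA [0.6863 0.0882 0.087 ] [[-0.3, -0.1], [-0.4, 0.0]]
barB [0.5713 0.0628 0.0846] [[-0.2, -0.1], [-0.2, 0.0]]
c1 [0.6599 0.3423 0.0133] [[0.1, 0.1], [0.1, -0.0]]
sw2 [ 0.5917 -0.0097  0.0196] [[0.1, 0.0], [0.1, -0.0]]
sw1 [0.6497 0.3208 0.0198] [[0.2, 0.1], [0.2, -0.0]]
doser [0.60553813 0.17599279 1.79728457] 102.9768206939886
[ 0.3 -1.   0.3 -1.8  0.   0.   0.3  0.1 -0.2 -1.3  0.1 -1.5  0.4 -1.3
 -0.5 -0.4  0.1 -0.9 -0.4 -0.2  0.8 -0.1 -1.3 -1.5 -0.4 -0.2  0.5 -1.4]
neck [0.5903 0.2423 0.185 ]
hub [0.6291 0.0737 0.09  ]
sc1 [0.6854 0.159  0.095 ]
sc2 [ 0.7224 -0.0018  0.095 ]
barA [0.6876 0.0871 0.09  ]
barB [0.5706 0.0602 0.09  ]
c1 [0.6596 0.3424 0.018 ]
```

Confirmed: the small white pusher is the one that fits. Its collar is about 25.5 px in the top view against 32 px for the stout one, which is the 62:80 ratio. Its axis is at (0.444, -0.245), and the top measures 0.130 high (134 mm given). The doser yaw is 103° and the index is about 50 mm out. Now I'll move over the pusher, with the jaw axis turned to 103°.

```bash
cat > d.py <<'E'
import sys
from rig import read_state
import numpy as np
def go(tx,ty,tz):
    s=read_state();R=s["tcp_rot"];d=R.T@(np.array([tx,ty,tz])-s["position"])
    print("t",s["time_s"],"pos",s["position"].round(4),"ang",np.degrees(np.arctan2(R[1,0],R[0,0])).round(2),"tilt",R[:,2].round(4),"F",s["force"].round(1),"op",round(s["opening"],3));print("delta tool cm",(100*d).round(2))
go(*map(float,sys.argv[1:4]))
E
python3 -m crank '[[[-2,0,-1],[0,0,-0.15]],[[-3,1,-1],[0,0,-0.15]],[[-3,1,-1],[0,0,-0.15]],[[-4,1,-1],[0,0,-0.15]],[[-4,1,-1],[0,0,0]],[[-4,1,0],[0,0,0]],[[-4,1,0],[0,0,0]],[[-4,1,0],[0,0,0]],[[-4,1,0],[0,0,0]],[[-4,1,0],[0,0,0]],[[-4,1,0],[0,0,0]],[[-4,1,0],[0,0,0]]]' 
python3 d.py 0.444 -0.245 0.25
```

```text
time_s: 1.35
position: [0.3953, 0.1653, 0.2726]
tcp_rot: [[-0.221, 0.975, 0.0], [0.975, 0.221, 0.0], [0.0, 0.0, -1.0]]
force: [0.3, -0.0, 0.3]
opening: 1.003
t 1.35 pos [0.3953 0.1653 0.2726] ang 102.79 tilt [ 1.e-04  1.e-04 -1.e+00] F [ 0.3 -0.   0.3] op 1.003
delta tool cm [-41.09  -4.33   2.25]
```

```bash

python3 -m crank '[[[-3,0.5,0],[0,0,0]],[[-4,0.5,0],[0,0,0]],[[-4,0,0],[0,0,0]],[[-4,0,0],[0,0,0]],[[-4,0,0],[0,0,0]],[[-4,-0.7,0],[0,0,0]],[[-4,-0.8,0],[0,0,0]],[[-4,-0.8,0.5],[0,0,0]],[[-4,-1,0.5],[0,0,0]],[[-3,-1,0.5],[0,0,0]],[[-2,-0.5,0.5],[0,0,0]],[[0,0,0],[0,0,0]]]' 
python3 d.py 0.444 -0.245 0.25
python3 -c "
from h import *
shot('wrist',1)"
```

```text
time_s: 2.55
position: [0.4462, -0.2342, 0.2517]
tcp_rot: [[-0.218, 0.976, -0.001], [0.976, 0.218, -0.0], [-0.0, -0.001, -1.0]]
force: [-0.4, -0.2, -0.4]
opening: 0.996
t 2.55 pos [ 0.4462 -0.2342  0.2517] ang 102.58 tilt [-6.e-04 -2.e-04 -1.e+00] F [-0.4 -0.2 -0.4] op 0.996
delta tool cm [-1.01 -0.45  0.17]
```

View pics/wrist1.png

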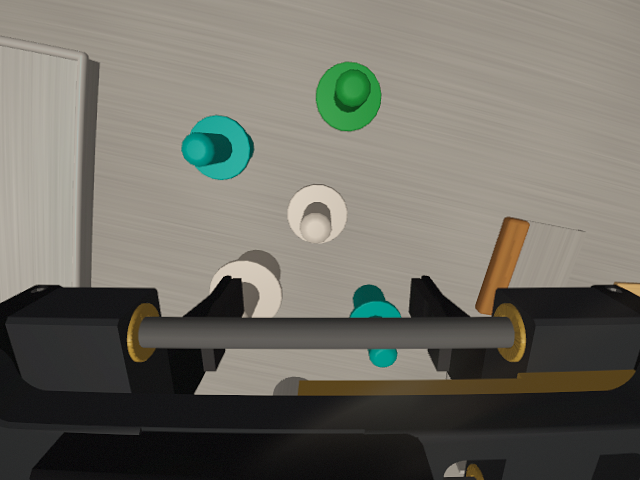

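The wrist view shows the white pusher's stem top at (316,228) and its collar at (317,213). Checking this against the two fixed views.

```bash
python3 - <<'E'
from h import *
W=cam("wrist","1");T=cam("top");S=cam("scene")
print(ray(W,(316,228),.132),ray(W,(317,213),.074))
o=(.444,-.244,.13)
print(tri([(T,(420.6,291.6)),(S,(190.4,241.8)),(W,(316,228))]))
print(tri([(T,(415.8,293.1)),(S,(194.7,260.1)),(W,(317,213))]))
for f,c in(("top",T),("scene",S)): print(f,ray(c,{"top":(415.8,293.1),"scene":(194.7,260.1)}[f],.074),ray(c,{"top":(420.6,291.6),"scene":(190.4,241.8)}[f],.133))
E
```

```text
[ 0.44213261 -0.24217988  0.132     ] [ 0.44124845 -0.2430292   0.074     ]
(array([ 0.44342645, -0.24322145,  0.12958343]), [array([-0.5,  0.2]), array([-0. , -0.1]), array([-1.4,  0.5])])
(array([ 0.44286332, -0.24441471,  0.07095843]), [array([-0.5,  0.3]), array([ 0. , -0.1]), array([-1.6,  0.6])])
top [ 0.4435264 -0.245059   0.074    ] [ 0.44376601 -0.24356196  0.133     ]
scene [ 0.4459568  -0.24471462  0.074     ] [ 0.44710546 -0.24340828  0.133     ]
```

```bash

python3 -m crank '[[[-0.9,-0.5,2],[0,0,0]],[[0,0,3],[0,0,0]],[[0,0,3],[0,0,0]],[[0,0,2],[0,0,0]],[[0,0,0],[0,0,0]]]' 
python3 d.py 0.443 -0.244 0.087
```

```text
time_s: 3.1
position: [0.4419, -0.2386, 0.1504]
tcp_rot: [[-0.223, 0.975, -0.005], [0.975, 0.223, 0.005], [0.006, -0.004, -1.0]]
force: [-0.7, 1.1, -0.9]
opening: 1.002
t 3.1 pos [ 0.4419 -0.2386  0.1504] ang 102.86 tilt [-0.0051  0.005  -1.    ] F [-0.7  1.1 -0.9] op 1.002
delta tool cm [-0.59  0.01  6.34]
```

```bash

python3 -m crank '[[[0,0,0],[0,0,0]],[[0,0,0],[0,0,0]]]' 
python3 d.py 0.443 -0.244 0.087
```

```text
time_s: 3.3
position: [0.4445, -0.2415, 0.1539]
tcp_rot: [[-0.222, 0.975, 0.002], [0.975, 0.222, -0.002], [-0.002, 0.002, -1.0]]
force: [0.4, 0.9, 0.6]
opening: 0.999
t 3.3 pos [ 0.4445 -0.2415  0.1539] ang 102.84 tilt [ 0.002  -0.0016 -1.    ] F [0.4 0.9 0.6] op 0.999
delta tool cm [-0.2  -0.21  6.69]
```

```bash

python3 -m crank '[[[-0.2,-0.1,1],[0,0,0]],[[0,0,1.5],[0,0,0]],[[0,0,1.5],[0,0,0]],[[0,0,1.5],[0,0,0]],[[0,0,1],[0,0,0]],[[0,0,0],[0,0,0]],[[0,0,0],[0,0,0]],[[0,0,0],[0,0,0]]]' 
python3 d.py 0.443 -0.244 0.087;  python3 -c "
from h import *
shot('wrist',2);shot('top',2);a=cv2.imread('pics/top2.png')[200:340,350:500];cv2.imwrite('pics/c2.png',cv2.resize(a,None,fx=4,fy=4))"
```

```text
time_s: 4.1
position: [0.4435, -0.2441, 0.0882]
tcp_rot: [[-0.221, 0.975, 0.001], [0.975, 0.221, -0.001], [-0.001, 0.001, -1.0]]
force: [0.2, -0.2, 0.1]
opening: 0.997
t 4.1 pos [ 0.4435 -0.2441  0.0882] ang 102.79 tilt [ 0.0011 -0.001  -1.    ] F [ 0.2 -0.2  0.1] op 0.997
delta tool cm [ 0.02 -0.05  0.12]
```

View pics/wrist2.png

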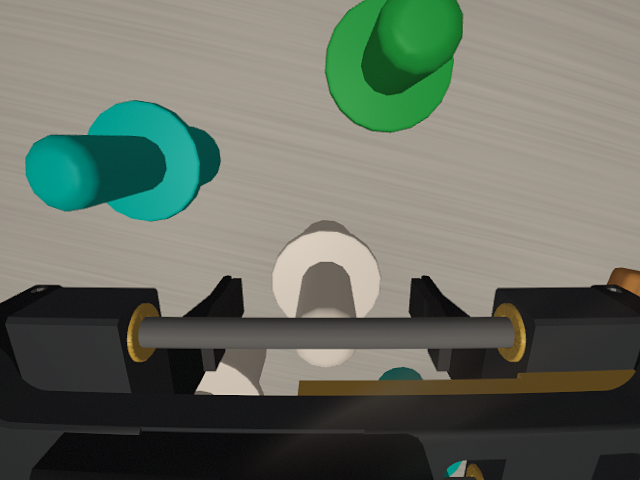

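View pics/c2.png

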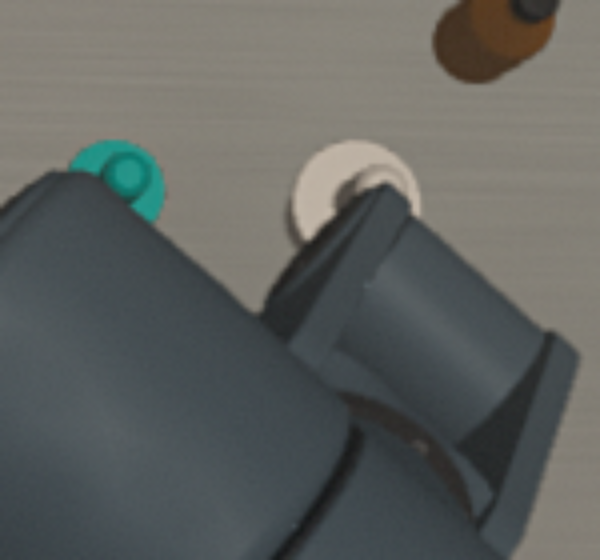

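The wrist view shows the stem at u≈326, midway between the fingers (228 and 425). Closing on it.

```bash

python3 -m crank '[[[0,0,0],[0,0,0]],[[0,0,0],[0,0,0]],[[0,0,0],[0,0,0]],[[0,0,0],[0,0,0]],[[0,0,0],[0,0,0]],[[0,0,0],[0,0,0]]]' 1
python3 d.py 0.443 -0.244 0.087;  python3 -c "
from h import *
shot('wrist',3)
W=cam('wrist','3')
print(proj(W,[[.443,-.244,.134],[.443,-.244,.074]]))"
```

```text
time_s: 4.8
position: [0.443, -0.2437, 0.0875]
tcp_rot: [[-0.221, 0.975, -0.0], [0.975, 0.221, 0.0], [0.0, -0.0, -1.0]]
force: [0.4, 1.3, -0.3]
opening: 0.54
t 4.8 pos [ 0.443  -0.2437  0.0875] ang 102.79 tilt [-1.e-04  1.e-04 -1.e+00] F [ 0.4  1.3 -0.3] op 0.54
delta tool cm [-0.03 -0.01  0.05]
[[320.90762935 346.26299971]
 [322.47551137 284.32467972]]
```

View pics/wrist3.png

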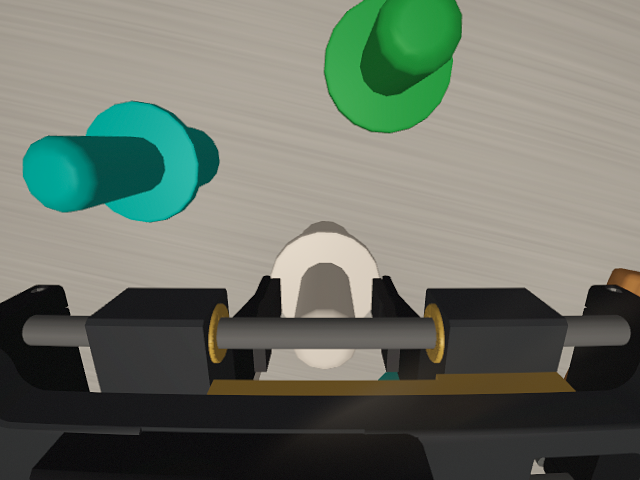

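The fingers are still closing, at about 47 mm.

```bash

python3 -m crank '[[[0,0,0],[0,0,0]],[[0,0,0],[0,0,0]],[[0,0,0],[0,0,0]],[[0,0,0],[0,0,0]],[[0,0,0],[0,0,0]]]' 1
python3 d.py 0.443 -0.244 0.087
```

```text
time_s: 5.35
position: [0.4431, -0.2437, 0.0875]
tcp_rot: [[-0.221, 0.975, -0.0], [0.975, 0.221, 0.0], [0.0, -0.0, -1.0]]
force: [-0.0, 0.1, -0.4]
opening: 0.31
t 5.35 pos [ 0.4431 -0.2437  0.0875] ang 102.79 tilt [-0.  0. -1.] F [-0.   0.1 -0.4] op 0.31
delta tool cm [-0.03 -0.01  0.05]
```

Opening is 27 mm, which matches the 28 mm stem. Lifting.

```bash

python3 -m crank '[[[0,0,0],[0,0,0]],[[0,0,-0.5],[0,0,0]],[[0,0,-1.5],[0,0,0]],[[0,0,-3],[0,0,0]],[[0,0,-3],[0,0,0]],[[0,0,-3],[0,0,0]],[[0,0,-3],[0,0,0]],[[0,0,-3],[0,0,0]],[[0,0,-3],[0,0,0]],[[0,0,-1.5],[0,0,0]],[[0,0,0],[0,0,0]],[[0,0,0],[0,0,0]]]'
python3 d.py 0.589 0.243 0.31;  python3 -c "
from h import *
shot('wrist',4);shot('scene',4)
a=cv2.imread('pics/scene4.png');cv2.imwrite('pics/c4.png',cv2.resize(a[100:300,100:300],None,fx=3,fy=3))"
```

```text
time_s: 6.55
position: [0.4425, -0.2431, 0.3021]
tcp_rot: [[-0.221, 0.975, -0.001], [0.975, 0.221, 0.001], [0.001, -0.001, -1.0]]
force: [0.2, 0.4, -2.3]
opening: 0.312
t 6.55 pos [ 0.4425 -0.2431  0.3021] ang 102.79 tilt [-7.e-04  7.e-04 -1.e+00] F [ 0.2  0.4 -2.3] op 0.312
delta tool cm [44.16 25.05 -0.76]
```

View pics/c4.png

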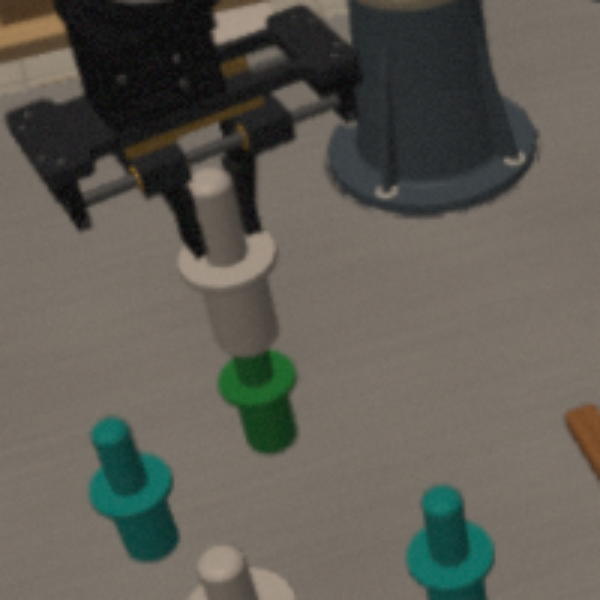

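View pics/wrist4.png

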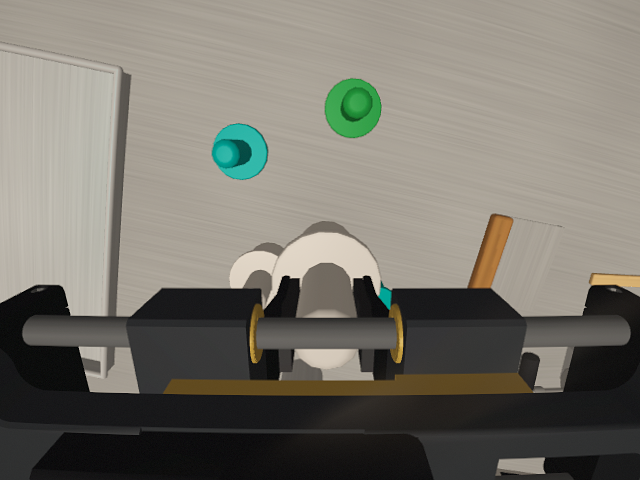

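The pusher is held upright: stem between the fingers, collar at (325,265) in the wrist view. Carrying it to the neck with the foot about 30 mm above the rim.

```bash

python3 -m crank '[[[2,1,0],[0,0,0]],[[3,1.7,0],[0,0,0]],[[4,2.2,0],[0,0,0]],[[4,2.2,0],[0,0,0]],[[4,2.2,0],[0,0,0]],[[4,2.2,0],[0,0,0]],[[4,2.2,0],[0,0,0]],[[4,2.2,0],[0,0,0]],[[4,2.2,0],[0,0,0]],[[4,2.2,0],[0,0,0]],[[3,2,0],[0,0,0]],[[2,1.5,0],[0,0,0]]]'
python3 -m crank '[[[1,0.7,0],[0,0,0]],[[0,0,0],[0,0,0]],[[0,0,0],[0,0,0]],[[0,0,0],[0,0,0]]]'
python3 d.py 0.589 0.243 0.302;  python3 -c "
from h import *
shot('wrist',5);shot('scene',5);shot('top',5)
a=cv2.imread('pics/scene5.png');cv2.imwrite('pics/c5s.png',cv2.resize(a[80:280,350:520],None,fx=3.5,fy=3))
a=cv2.imread('pics/top5.png');cv2.imwrite('pics/c5t.png',cv2.resize(a[130:330,130:330],None,fx=3,fy=3))"
```

```text
time_s: 7.85
position: [0.5816, 0.2213, 0.3004]
tcp_rot: [[-0.224, 0.975, -0.003], [0.975, 0.224, 0.0], [0.001, -0.003, -1.0]]
force: [-0.0, -0.6, -1.3]
opening: 0.315
time_s: 8.25
position: [0.5863, 0.2284, 0.3022]
tcp_rot: [[-0.22, 0.976, -0.001], [0.976, 0.22, -0.001], [-0.001, -0.001, -1.0]]
force: [-0.8, -0.3, -1.5]
opening: 0.312
t 8.25 pos [0.5863 0.2284 0.3022] ang 102.7 tilt [-1.3e-03 -8.0e-04 -1.0e+00] F [-0.8 -0.3 -1.5] op 0.312
delta tool cm [1.37 0.59 0.02]
```

View pics/c5s.png

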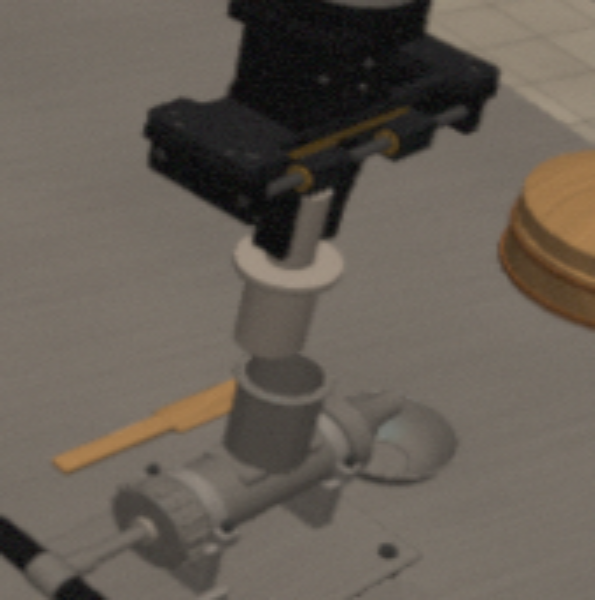

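View pics/wrist5.png

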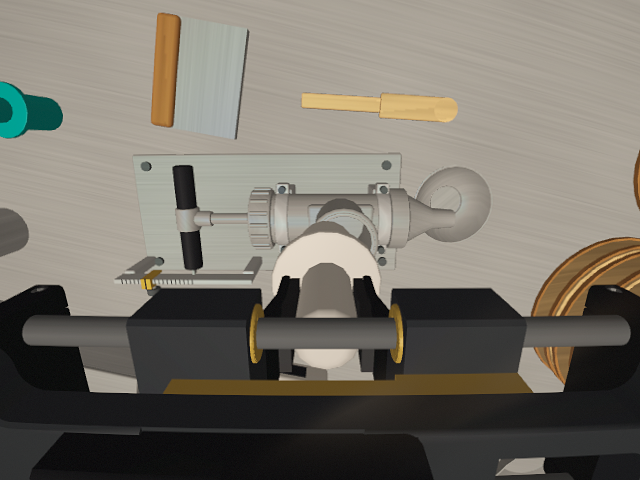

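View pics/c5t.png

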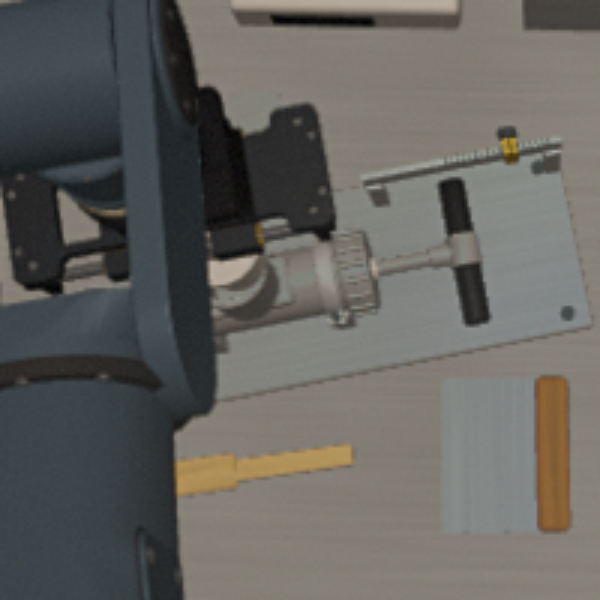

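The pusher hangs over the neck about 14 mm short, as the numbers say. Aligning, then comparing the held foot with the mouth in the scene view. Refining the mouth estimate first.

```bash

python3 -m crank '[[[0.7,0.3,0],[0,0,0]],[[0.6,0.3,0],[0,0,0]],[[0,0,0],[0,0,0]],[[0,0,0],[0,0,0]]]'
python3 d.py 0.589 0.243 0.302
python3 - <<'E'
from h import *
shot('scene',6);shot('wrist',6)
T=cam("top");S=cam("scene")
print(ray(T,(205.4,219.8),.185),ray(S,(430.1,205.4),.185))
a=cv2.imread('pics/scene6.png');b=cv2.imread('pics/scene0.png')
from rig import read_state
p=read_state()["position"]
th=np.linspace(0,2*np.pi,60)
def circ(c,r,z):return [(c[0]+r*np.cos(t),c[1]+r*np.sin(t),z) for t in th]
f=5
def draw(im,c,pts,col,x0,y0):
    q=(proj(c,pts)-[x0,y0]+.5)*f;cv2.polylines(im,[q.round().astype(int).reshape(-1,1,2)],True,col,1)
x0,y0=380,120
A=cv2.resize(a[y0:y0+120,x0:x0+120],None,fx=f,fy=f,interpolation=cv2.INTER_CUBIC)
of=p[2]-.0875
draw(A,S,circ(p,.031,of+.074),(0,0,255),x0,y0);draw(A,S,circ(p,.021,of+.004),(0,255,0),x0,y0)
draw(A,S,circ((.589,.243),.030,.185),(255,0,0),x0,y0)
cv2.imwrite("pics/o6.png",A)
Bt=cv2.imread('pics/top0.png');x0,y0=165,180
B=cv2.resize(Bt[y0:y0+80,x0:x0+80],None,fx=f,fy=f,interpolation=cv2.INTER_CUBIC)
draw(B,T,circ((.589,.243),.030,.185),(255,0,0),x0,y0)
draw(B,T,circ((.589,.243),.024,.185),(0,255,0),x0,y0)
x0,y0=395,175
C=cv2.resize(b[y0:y0+80,x0:x0+80],None,fx=f,fy=f,interpolation=cv2.INTER_CUBIC)
draw(C,S,circ((.589,.243),.030,.185),(255,0,0),x0,y0)
cv2.imwrite("pics/o0.png",np.hstack([B,C]))
E
```

```text
time_s: 8.8
position: [0.5897, 0.2443, 0.3025]
tcp_rot: [[-0.222, 0.975, -0.0], [0.975, 0.222, -0.0], [-0.0, -0.0, -1.0]]
force: [-1.3, 0.3, -2.3]
opening: 0.317
t 8.8 pos [0.5897 0.2443 0.3025] ang 102.83 tilt [-1.e-04 -2.e-04 -1.e+00] F [-1.3  0.3 -2.3] op 0.317
delta tool cm [-0.11 -0.1   0.05]
[0.58789934 0.24269382 0.185     ] [0.5950308  0.23847661 0.185     ]
```

View pics/o6.png

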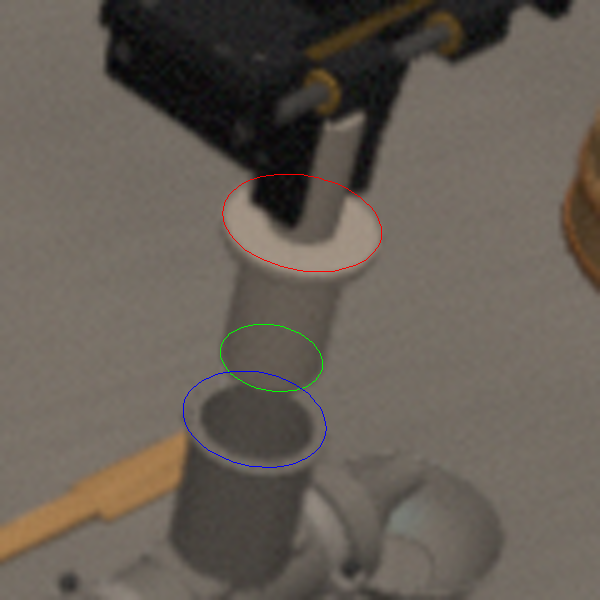

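View pics/o0.png

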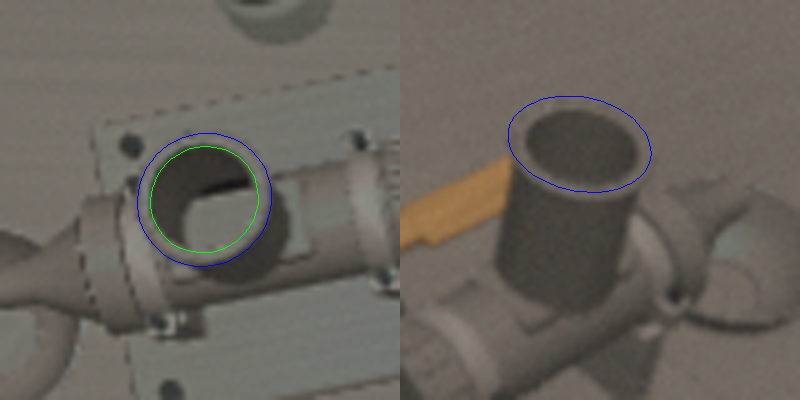

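In the scene view, the lip sits about 1.5 px below its predicted ring, while the top view agrees. The two cameras are biased a few mm apart, so I'll use the wrist camera as a third, independent view of the mouth. That means stepping aside 8 cm.

```bash

python3 -m crank '[[[0,2,0],[0,0,0]],[[0,3,0],[0,0,0]],[[0,3,0],[0,0,0]],[[0,0,0],[0,0,0]],[[0,0,0],[0,0,0]],[[0,0,0],[0,0,0]]]'
python3 d.py 0.589 0.243 0.302
python3 - <<'E'
from h import *
shot('wrist',7);shot('top',7)
W=cam("wrist","7")
print(proj(W,(.589,.243,.185)))
a=cv2.imread('pics/wrist7.png');cv2.imwrite('pics/c7.png',cv2.resize(a[80:280,210:440],None,fx=3.4,fy=3,interpolation=cv2.INTER_CUBIC))
E
```

```text
time_s: 9.5
position: [0.6668, 0.2614, 0.3022]
tcp_rot: [[-0.221, 0.975, -0.002], [0.975, 0.221, -0.0], [0.0, -0.002, -1.0]]
force: [0.5, -1.0, -1.7]
opening: 0.314
t 9.5 pos [0.6668 0.2614 0.3022] ang 102.79 tilt [-1.6e-03 -3.0e-04 -1.0e+00] F [ 0.5 -1.  -1.7] op 0.314
delta tool cm [-0.08 -7.99  0.04]
[323.08420115 137.43068302]
```

View pics/wrist7.png

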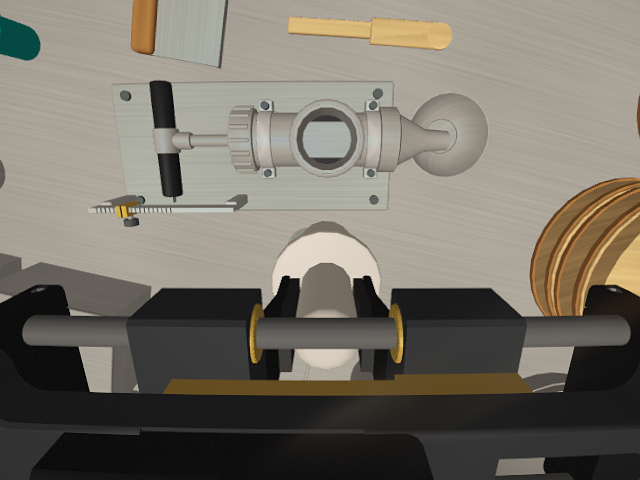

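View pics/top7.png

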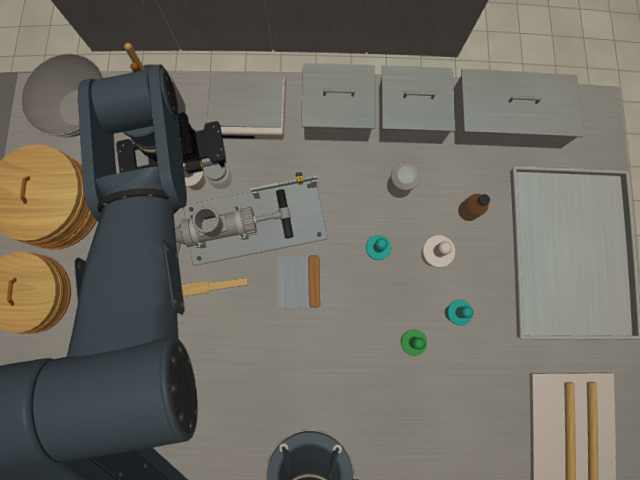

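In the wrist view the mouth is at about (327,138) and the held collar spans u 272–380, centre 326. I'll fit both circles.

```bash
python3 - <<'E'
from h import *
from scipy.optimize import least_squares
a=cv2.imread('pics/wrist7.png');W=cam("wrist","7");K,d,R,t=W
g=cv2.GaussianBlur(cv2.cvtColor(a,cv2.COLOR_BGR2GRAY),(3,3),0).astype(float)
f=5;x0,y0=280,90
A=cv2.resize(a[y0:y0+100,x0:x0+100],None,fx=f,fy=f,interpolation=cv2.INTER_CUBIC)
th=np.linspace(0,2*np.pi,80)
def circ(c,r,z):return np.array([(c[0]+r*np.cos(u),c[1]+r*np.sin(u),z) for u in th])
# maximise radial gradient of lip outer
from scipy.ndimage import map_coordinates
def score(c,r,z,sgn):
    o=proj(W,circ(c,r+.0012,z));i=proj(W,circ(c,r-.0012,z))
    s=lambda q:map_coordinates(g,[q[:,1],q[:,0]],order=1)
    return np.mean(np.clip(sgn*(s(o)-s(i)),-25,25))
c0=ray(W,(327,138),.185);print("c0",c0)
for sgn,rs in((-1,(.029,.030,.031)),(1,(.023,.024,.025))):
  for r in rs:
    best=max(((score((c0[0]+i*.0005,c0[1]+j*.0005),r,.185,sgn),i,j) for i in range(-12,13) for j in range(-12,13)))
    print(sgn,r,best[0],c0[0]+best[1]*.0005,c0[1]+best[2]*.0005)
C=circ(c0,.030,.185);q=(proj(W,C)-[x0,y0]+.5)*f;cv2.polylines(A,[q.round().astype(int).reshape(-1,1,2)],True,(255,0,0),1)
C=circ(c0,.024,.185);q=(proj(W,C)-[x0,y0]+.5)*f;cv2.polylines(A,[q.round().astype(int).reshape(-1,1,2)],True,(0,255,0),1)
B=a.copy()
from rig import read_state
p=np.array([.6668,.2614,.3022]);of=p[2]-.0875
for r,z,col in((.031,.074,(0,0,255)),(.014,.134,(0,160,0)),(.014,.074,(255,0,0))):
    q=proj(W,circ(p,r,of+z));cv2.polylines(B,[(q*4+2).round().astype(int).reshape(-1,1,2)],True,col,1,shift=2)
B=cv2.resize(B[210:390,230:420],None,fx=3,fy=3,interpolation=cv2.INTER_CUBIC)
cv2.imwrite("pics/o7a.png",A);cv2.imwrite("pics/o7b.png",B)
print(proj(W,p+[0,0,.074-.0875]))
E
```

```text
c0 [0.5887374  0.24610182 0.185     ]
-1 0.029 11.373497676646668 0.5897373984656321 0.24560181841924086
-1 0.03 5.565044437607391 0.5922373984656321 0.24460181841924086
-1 0.031 4.85274375226017 0.5867373984656321 0.24260181841924086
1 0.023 25.0 0.5897373984656321 0.24610181841924086
1 0.024 25.0 0.5907373984656321 0.24560181841924086
1 0.025 24.96794782669765 0.5897373984656321 0.24560181841924086
[322.99752193 284.53257265]
```

View pics/o7a.png

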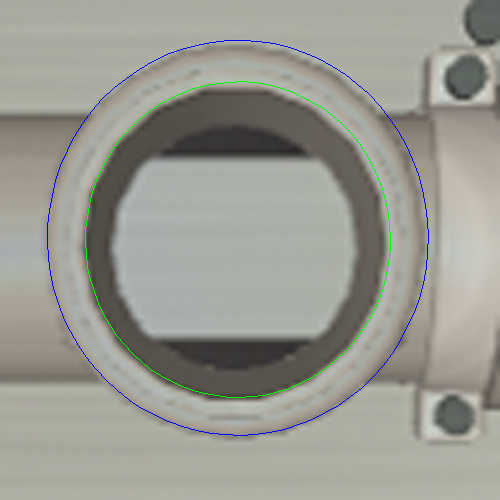

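View pics/o7b.png

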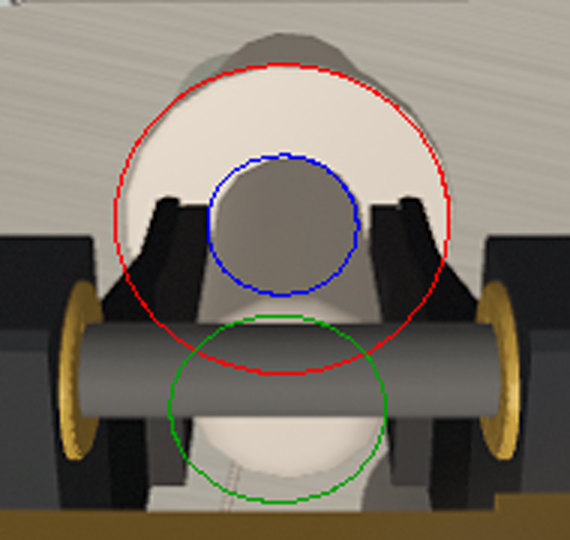

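The wrist fit puts the mouth at (0.589, 0.246). The wrist camera's sideways bias, read off the held pusher, is about 1–1.5 mm, which brings it to y≈0.244. Combined estimate: (0.5895, 0.2435). Going back and lowering to just above the rim.

```bash

python3 -m crank '[[[0,-2,0],[0,0,0]],[[0,-3,0],[0,0,0]],[[0,-2,0],[0,0,0]],[[0,-0.9,0],[0,0,0]],[[0,0,0.5],[0,0,0]],[[0,0,1],[0,0,0]],[[0,0,0.7],[0,0,0]],[[0,0,0],[0,0,0]],[[0,0,0],[0,0,0]],[[0,0,0],[0,0,0]]]'
python3 d.py 0.5895 0.2435 0.2065
python3 - <<'E'
from h import *
shot('scene',8);shot('top',8)
a=cv2.imread('pics/scene8.png');cv2.imwrite('pics/c8.png',cv2.resize(a[150:240,385:475],None,fx=6.5,fy=6.5,interpolation=cv2.INTER_CUBIC))
E
```

```text
time_s: 10.6
position: [0.5913, 0.2442, 0.2804]
tcp_rot: [[-0.221, 0.975, 0.0], [0.975, 0.221, 0.0], [-0.0, 0.0, -1.0]]
force: [-0.2, -0.2, -1.0]
opening: 0.315
t 10.6 pos [0.5913 0.2442 0.2804] ang 102.79 tilt [ 3.e-04  0.e+00 -1.e+00] F [-0.2 -0.2 -1. ] op 0.315
delta tool cm [-0.03 -0.19  7.39]
```

View pics/c8.png

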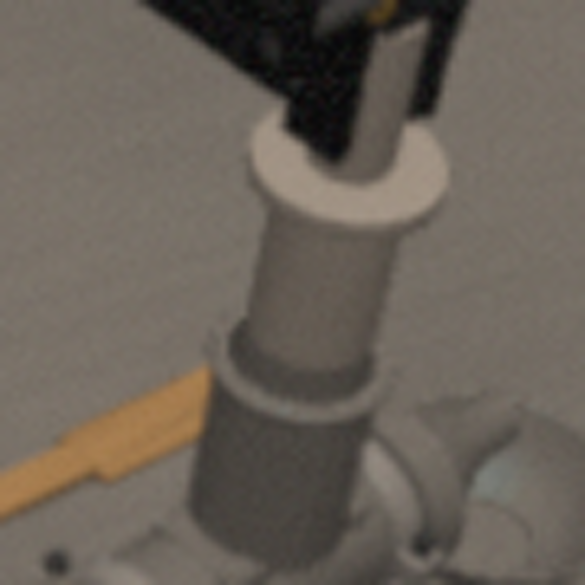

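The scene crop shows the foot just above the mouth, with its axis perhaps 1–2 px right of the neck's. Measuring both edges numerically.

```bash
python3 - <<'E'
from h import *
from scipy.optimize import least_squares
from scipy.ndimage import map_coordinates,gaussian_filter
S=cam("scene","8");a=cv2.imread('pics/scene8.png');
lab=cv2.cvtColor(a,cv2.COLOR_BGR2GRAY).astype(float);g=gaussian_filter(lab,.6)
def edges(P,r,z):
    # image silhouette offset along u of axis pt P at height z
    c=proj(S,(P[0],P[1],z));
    o=-S[2].T@S[3];v=np.array([P[0]-o[0],P[1]-o[1]]);n=np.array([-v[1],v[0]])/np.linalg.norm(v)
    out=[]
    for s in(1,-1):
        e=proj(S,(P[0]+s*r*n[0],P[1]+s*r*n[1],z));dirn=(e-c)/np.linalg.norm(e-c)
        k=np.arange(-5,5.01,.1);q=e[None]+k[:,None]*dirn
        pr=map_coordinates(g,[q[:,1],q[:,0]],order=1);gr=np.abs(np.gradient(pr))
        j=np.argmax(gr);out.append((k[j],gr[j]*10))
    return (out[0][0]-out[1][0])/2,out,dirn
for nm,P,r,zs in(("push",(.5913,.2442),.021,np.arange(.205,.246,.005)),("neck",(.589,.243),.027,np.arange(.125,.172,.005))):
    for z in zs:
        m,o,dn=edges(P,r,z);print(nm,round(z,3),"shift",round(m,2),[(round(x,1),round(y)) for x,y in o],dn.round(2))
E
```

```text
push 0.205 shift -0.35 [(np.float64(-0.0), 15), (np.float64(0.7), 12)] [0.98 0.21]
push 0.21 shift 0.0 [(np.float64(-0.4), 18), (np.float64(-0.4), 12)] [0.98 0.21]
push 0.215 shift -0.05 [(np.float64(-0.0), 16), (np.float64(0.1), 13)] [0.98 0.21]
push 0.22 shift 0.25 [(np.float64(0.1), 16), (np.float64(-0.4), 15)] [0.98 0.21]
push 0.225 shift -0.1 [(np.float64(-0.3), 17), (np.float64(-0.1), 13)] [0.98 0.21]
push 0.23 shift 0.15 [(np.float64(-0.0), 14), (np.float64(-0.3), 12)] [0.98 0.21]
push 0.235 shift 0.1 [(np.float64(0.2), 18), (np.float64(-0.0), 12)] [0.98 0.21]
push 0.24 shift 1.55 [(np.float64(-0.1), 10), (np.float64(-3.2), 8)] [0.98 0.21]
push 0.245 shift -0.15 [(np.float64(-0.0), 13), (np.float64(0.3), 12)] [0.98 0.21]
neck 0.125 shift -0.8 [(np.float64(-0.6), 22), (np.float64(1.0), 18)] [0.98 0.22]
neck 0.13 shift -0.9 [(np.float64(-1.0), 22), (np.float64(0.8), 16)] [0.98 0.22]
neck 0.135 shift -0.15 [(np.float64(0.1), 20), (np.float64(0.4), 19)] [0.98 0.22]
neck 0.14 shift -0.8 [(np.float64(-0.6), 29), (np.float64(1.0), 26)] [0.98 0.22]
neck 0.145 shift -1.15 [(np.float64(-1.0), 28), (np.float64(1.3), 28)] [0.98 0.22]
neck 0.15 shift -0.85 [(np.float64(-0.9), 24), (np.float64(0.8), 25)] [0.98 0.22]
neck 0.155 shift -0.65 [(np.float64(-0.6), 28), (np.float64(0.7), 14)] [0.98 0.22]
neck 0.16 shift -1.0 [(np.float64(-1.0), 29), (np.float64(1.0), 16)] [0.98 0.21]
neck 0.165 shift -1.1 [(np.float64(-0.6), 23), (np.float64(1.6), 12)] [0.98 0.21]
neck 0.17 shift -0.45 [(np.float64(-3.6), 15), (np.float64(-2.7), 14)] [0.98 0.21]
```

```bash
python3 - <<'E'
from h import *
S=cam("scene","8");a=cv2.imread('pics/scene8.png');x0,y0,f=385,150,6
A=cv2.resize(a[y0:y0+90,x0:x0+90],None,fx=f,fy=f,interpolation=cv2.INTER_CUBIC)
th=np.linspace(0,2*np.pi,80)
def d(c,r,z,col):
    q=(proj(S,[(c[0]+r*np.cos(u),c[1]+r*np.sin(u),z) for u in th])-[x0,y0]+.5)*f
    cv2.polylines(A,[(q*4).round().astype(int).reshape(-1,1,2)],True,col,1,cv2.LINE_AA,shift=2)
p=(.5913,.2442);of=.2804-.0875
d(p,.031,of+.074,(0,0,255));d(p,.031,of+.066,(0,0,255));d(p,.021,of+.004,(0,255,0));d(p,.014,of+.074,(255,255,0))
n=(.5895,.242);d(n,.030,.183,(255,0,0));d(n,.024,.185,(255,0,255))
cv2.imwrite("pics/o8.png",A)
E
```

```text
(no output)
```

View pics/o8.png

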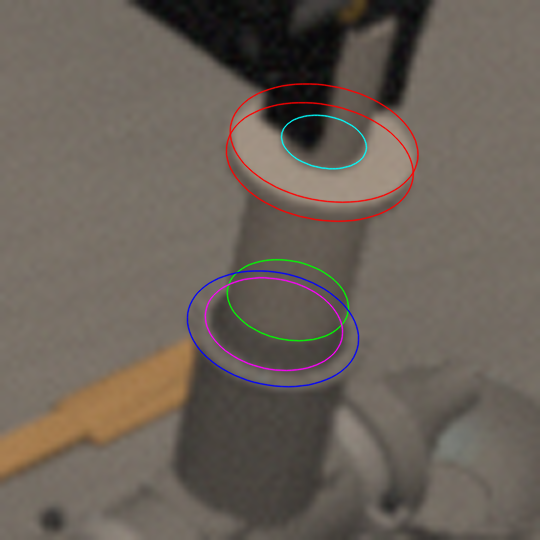

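The predicted pusher rings fit, and the neck at (0.5895, 0.242) fits too. Correcting (-0.2, -0.2) cm and starting the insertion gently.

```bash

python3 -m crank '[[[-0.2,-0.2,0],[0,0,0]],[[0,0,0.3],[0,0,0]],[[0,0,0.3],[0,0,0]],[[0,0,0.3],[0,0,0]],[[0,0,0.3],[0,0,0]],[[0,0,0],[0,0,0]],[[0,0,0],[0,0,0]]]'
python3 d.py 0.5895 0.242 0.2065
```

```text
time_s: 11.4
position: [0.5892, 0.2417, 0.2684]
tcp_rot: [[-0.221, 0.975, -0.0], [0.975, 0.221, -0.0], [-0.0, -0.0, -1.0]]
force: [0.1, -0.5, -1.7]
opening: 0.315
t 11.4 pos [0.5892 0.2417 0.2684] ang 102.79 tilt [-3.e-04 -1.e-04 -1.e+00] F [ 0.1 -0.5 -1.7] op 0.315
delta tool cm [0.02 0.04 6.19]
```

```bash

python3 -m crank '[[[0,0,0.4],[0,0,0]],[[0,0,0.4],[0,0,0]],[[0,0,0.4],[0,0,0]],[[0,0,0],[0,0,0]],[[0,0,0],[0,0,0]]]'
python3 d.py 0.5895 0.242 0.2065
python3 - <<'E'
from h import *
shot('scene',9)
a=cv2.imread('pics/scene9.png');cv2.imwrite('pics/c9.png',cv2.resize(a[150:240,385:475],None,fx=6.5,fy=6.5,interpolation=cv2.INTER_CUBIC))
E
```

```text
time_s: 11.9
position: [0.5891, 0.2418, 0.2563]
tcp_rot: [[-0.221, 0.975, -0.001], [0.975, 0.221, 0.0], [0.0, -0.001, -1.0]]
force: [-0.5, 0.9, -1.1]
opening: 0.313
t 11.9 pos [0.5891 0.2418 0.2563] ang 102.79 tilt [-6.e-04  0.e+00 -1.e+00] F [-0.5  0.9 -1.1] op 0.313
delta tool cm [0.01 0.04 4.98]
```

View pics/c9.png

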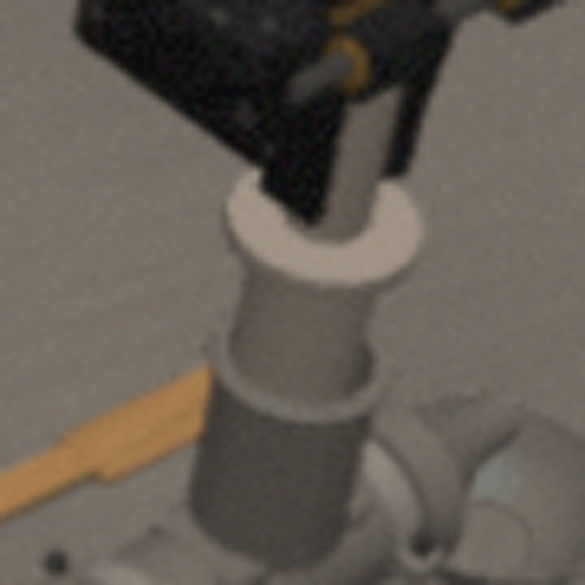

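The scene crop shows the body entering the bore, with the rim clear all round and no force. Continuing down.

```bash

python3 -m crank '[[[0,0,0.5],[0,0,0]],[[0,0,0.7],[0,0,0]],[[0,0,0.7],[0,0,0]],[[0,0,0.7],[0,0,0]],[[0,0,0.7],[0,0,0]],[[0,0,0.5],[0,0,0]],[[0,0,0.3],[0,0,0]],[[0,0,0],[0,0,0]],[[0,0,0],[0,0,0]]]'
python3 d.py 0.5895 0.242 0.2065
```

```text
time_s: 12.85
position: [0.5892, 0.2417, 0.2155]
tcp_rot: [[-0.221, 0.975, -0.0], [0.975, 0.221, -0.0], [-0.0, -0.0, -1.0]]
force: [1.1, 0.2, -2.0]
opening: 0.314
t 12.85 pos [0.5892 0.2417 0.2155] ang 102.79 tilt [-1.e-04 -1.e-04 -1.e+00] F [ 1.1  0.2 -2. ] op 0.314
delta tool cm [0.02 0.03 0.9 ]
```

```bash

python3 -m crank '[[[0,0,0.2],[0,0,0]],[[0,0,0.2],[0,0,0]],[[0,0,0.2],[0,0,0]],[[0,0,0.1],[0,0,0]],[[0,0,0],[0,0,0]],[[0,0,0],[0,0,0]]]'
python3 d.py 0.5895 0.242 0.2065
python3 -m crank '[[[0,0,0.1],[0,0,0]],[[0,0,0.1],[0,0,0]],[[0,0,0],[0,0,0]]]'
python3 d.py 0.5895 0.242 0.2065
```

```text
time_s: 13.45
position: [0.5892, 0.2417, 0.2085]
tcp_rot: [[-0.221, 0.975, -0.0], [0.975, 0.221, -0.0], [0.0, -0.0, -1.0]]
force: [0.5, -0.4, -1.9]
opening: 0.315
t 13.45 pos [0.5892 0.2417 0.2085] ang 102.79 tilt [-2.e-04 -0.e+00 -1.e+00] F [ 0.5 -0.4 -1.9] op 0.315
delta tool cm [0.02 0.04 0.2 ]
time_s: 13.75
position: [0.5893, 0.2417, 0.2066]
tcp_rot: [[-0.221, 0.975, 0.0], [0.975, 0.221, 0.0], [-0.0, 0.0, -1.0]]
force: [0.4, 0.0, -2.2]
opening: 0.312
t 13.75 pos [0.5893 0.2417 0.2066] ang 102.79 tilt [ 1.e-04  0.e+00 -1.e+00] F [ 0.4  0.  -2.2] op 0.312
delta tool cm [0.02 0.03 0.01]
```

Still no contact. Creeping on in 1 mm steps until the rim takes load.

```bash

python3 -m crank '[[[0,0,0.1],[0,0,0]],[[0,0,0],[0,0,0]]]' | egrep 'pos|force'
python3 -m crank '[[[0,0,0.1],[0,0,0]],[[0,0,0],[0,0,0]]]'| egrep 'pos|force'
```

```text
position: [0.5893, 0.2417, 0.2065]
force: [-1.3, -1.6, 4.0]
position: [0.5894, 0.2417, 0.2064]
force: [-2.5, -0.1, 8.5]
```

Contact at TCP z 0.2064, exactly the predicted seat height, with 8.5 N. I'll look, then ease off a little and release.

```bash
python3 - <<'E'
from h import *
shot('scene',10)
a=cv2.imread('pics/scene10.png');cv2.imwrite('pics/c10.png',cv2.resize(a[150:240,385:475],None,fx=6.5,fy=6.5,interpolation=cv2.INTER_CUBIC))
E
python3 -m crank '[[[0,0,-0.1],[0,0,0]],[[0,0,0],[0,0,0]]]' | egrep 'pos|force'
python3 -m crank '[[[0,0,0],[0,0,0]],[[0,0,0],[0,0,0]],[[0,0,0],[0,0,0]],[[0,0,0],[0,0,0]],[[0,0,0],[0,0,0]],[[0,0,0],[0,0,0]],[[0,0,0],[0,0,0]]]' -1| egrep 'pos|force|open'
```

```text
position: [0.5894, 0.2417, 0.2065]
force: [-1.9, -1.5, 6.2]
position: [0.5892, 0.2417, 0.2055]
force: [0.8, 0.2, -0.1]
opening: 0.863
```

View pics/c10.png

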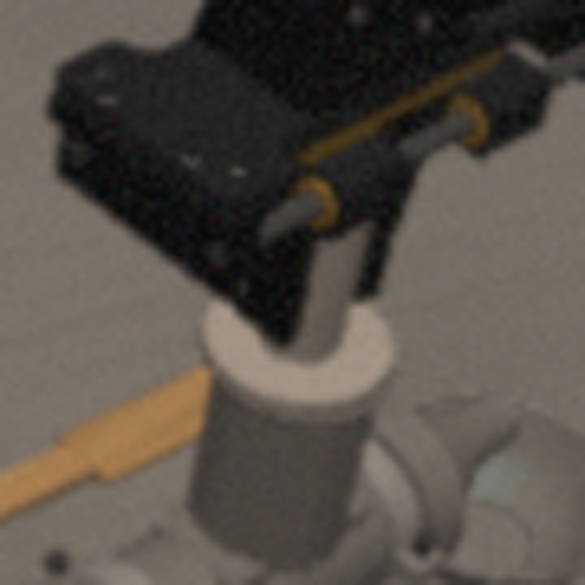

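The collar sits flush on the neck and the gripper is open. Retreating straight up, then going over the handle's +y arm.

```bash

python3 -m crank '[[[0,0,-1],[0,0,0]],[[0,0,-1.5],[0,0,0]],[[0,0,-2],[0,0,0]],[[0,0,-2],[0,0,0]],[[0,0,-2],[0,0,0]],[[-1,0,-1],[0,0,0]],[[-2.4,-0.5,0],[0,0,0]],[[-3,-0.7,0],[0,0,0]],[[-3,-0.7,0],[0,0,0]],[[-3,-0.7,0],[0,0,0]],[[-3,-0.7,0],[0,0,0]],[[-2,-0.2,0],[0,0,0]]]'| egrep 'pos|force|open'
python3 -m crank '[[[0,0,0],[0,0,0]],[[0,0,0],[0,0,0]],[[0,0,0],[0,0,0]]]' | egrep 'pos|force'
python3 d.py 0.593 0.0654 0.07
python3 - <<'E'
from h import *
shot('wrist',11);shot('scene',11);shot('top',11)
a=cv2.imread('pics/scene11.png');cv2.imwrite('pics/c11.png',cv2.resize(a[170:330,300:480],None,fx=4,fy=4,interpolation=cv2.INTER_CUBIC))
E
```

```text
position: [0.5931, 0.0615, 0.3006]
force: [-0.8, 0.3, 0.3]
opening: 1.002
position: [0.5934, 0.0651, 0.3005]
force: [-0.1, -0.0, -0.5]
t 16.6 pos [0.5934 0.0651 0.3005] ang 102.83 tilt [-3.e-04  5.e-04 -1.e+00] F [-0.1 -0.  -0.5] op 0.996
delta tool cm [ 0.03 -0.03 23.05]
```

View pics/c11.png

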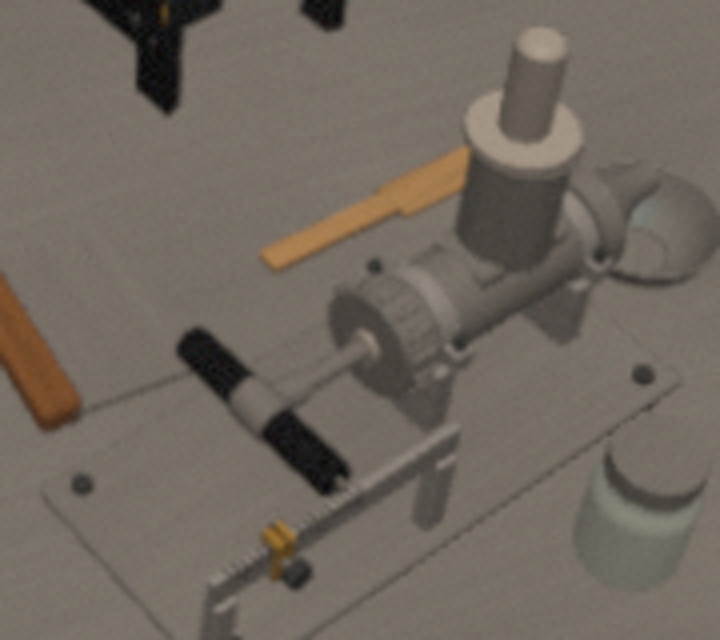

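View pics/wrist11.png

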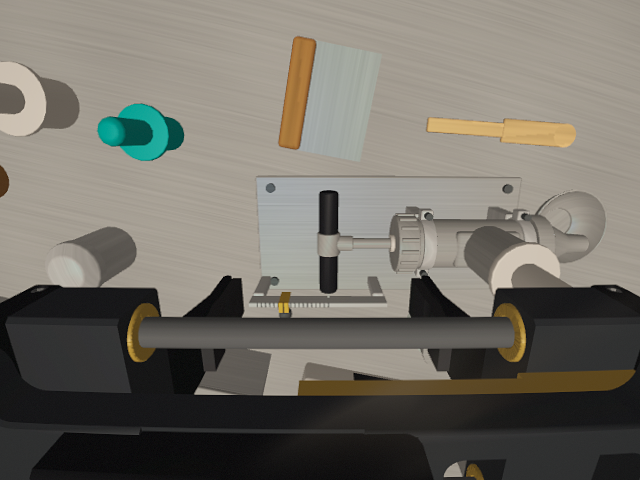

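The pusher stands upright, seated in the neck. In the wrist view the handle's bar lies at u≈328 from (328,191) to (329,293), parallel to the pads, and the index is at (285,303). Computing the draw from several views.

```bash
python3 - <<'E'
from h import *
W=cam("wrist","11");a=cv2.imread('pics/wrist11.png')
cv2.imwrite('pics/c12.png',cv2.resize(a[170:320,240:400],None,fx=5,fy=4,interpolation=cv2.INTER_CUBIC))
ex=np.array([np.cos(np.radians(102.98)),np.sin(np.radians(102.98))]);ey=np.array([-ex[1],ex[0]]);o=np.array([.60554,.17599])
for nm,p,z in(("barB",(328.5,195),.090),("barA",(328.5,290),.090),("ind",(285,297),.100),("scL",(250,301),.095),("scR",(386,301),.095),("swL",(270.5,187.5),.02),("swR",(508,188),.02)):
    X=ray(W,p,z)[:2];print(nm,X.round(4),((X-o)@ex).round(4),((X-o)@ey).round(4))
E
```

```text
barB [0.5729 0.0649] -0.1009 0.0567
barA [0.6833 0.0904] -0.1009 -0.0566
ind [0.6989 0.0419] -0.1517 -0.0608
scL [0.7159 0.0021] -0.1942 -0.0685
scR [0.6798 0.1596] -0.0326 -0.0687
swL [ 0.5904 -0.0076] -0.1755 0.056
swR [0.5211 0.295 ] 0.135 0.0556
```

View pics/c12.png

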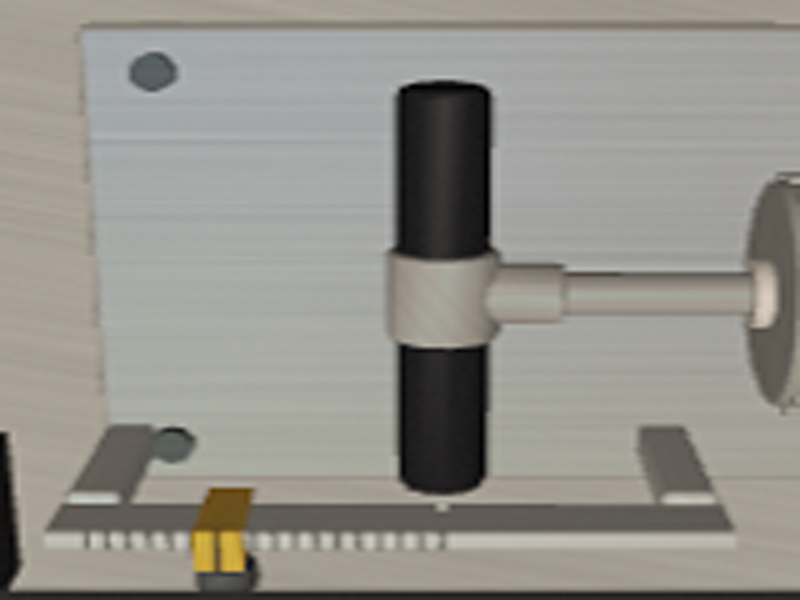

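```bash
python3 - <<'E'
from h import *
W=cam("wrist","11");T=cam("top");S=cam("scene")
ex=np.array([np.cos(np.radians(102.98)),np.sin(np.radians(102.98))]);ey=np.array([-ex[1],ex[0]]);o=np.array([.60554,.17599])
def r(nm,c,p,z):
    X=ray(c,p,z)[:2];print(nm,X.round(4),((X-o)@ex).round(4),((X-o)@ey).round(4));return (X-o)@ex
for nm,p,z in(("barB",(328.4,190.5),.085),("bar mid",(328.4,240),.096),("barA",(328.5,293),.085),("ind",(283.8,308),.100),("scL",(249,305),.095),("scR",(387,305),.095),("hubpointer",(328.6,296.7),.09)):
    r(nm,W,p,z)
t2=lambda x,y:(x/5+170-.4,y/5+160-.4);s2=lambda x,y:(x/4+300-.4,y/4+180-.4)
s3=lambda x,y:(x/4+300-.4,y/4+170-.4)
for nm,p,z in(("ind",t2(649,98),.1),("hub",t2(576,265),.097),("barA",t2(552,152),.088),("barB",t2(596,386),.088),("sc1",t2(405,152),.095),("sc2",t2(735,86),.095)): r("top "+nm,T,p,z)
for nm,p,z in(("ind",s3(281,534),.1),("barA",s3(338,480),.088),("barB",s3(192,341),.088),("sc1",s3(457,430),.095),("sc2",s3(212,583),.095)): r("scn "+nm,S,p,z)
E
```

```text
barB [0.5688 0.0639] -0.101 0.061
bar mid [0.6213 0.0759] -0.101 0.0071
barA [0.6894 0.0918] -0.1008 -0.0628
ind [0.7132 0.0432] -0.1536 -0.075
scL [0.7214 0.0018] -0.1957 -0.0737
scR [0.6846 0.1622] -0.0312 -0.074
hubpointer [0.6918 0.0925] -0.1008 -0.0653
top ind [0.7106 0.0406] -0.1556 -0.072
top hub [0.6277 0.0732] -0.1051 0.0015
top barA [0.6858 0.0875] -0.1043 -0.0583
top barB [0.5706 0.0623] -0.103 0.0596
top sc1 [0.6823 0.1582] -0.0345 -0.0708
top sc2 [ 0.7192 -0.0009] -0.1979 -0.071
scn ind [0.7135 0.0408] -0.1559 -0.0749
scn barA [0.6883 0.0879] -0.1044 -0.0608
scn barB [0.5747 0.0614] -0.1047 0.0558
scn sc1 [0.6891 0.1564] -0.0379 -0.0771
scn sc2 [ 0.7227 -0.0008] -0.1986 -0.0745
```

The views agree on a draw of about 51.5 mm (49.6–52.7). The tool is centred on the bar (doser x -0.105, y +0.037). Lowering astride the bar.

```bash

python3 -m crank '[[[0,0,2],[0,0,0]],[[0,0,3],[0,0,0]],[[0,0,3],[0,0,0]],[[0,0,3],[0,0,0]],[[0,0,3],[0,0,0]],[[0,0,2],[0,0,0]],[[0,0,2],[0,0,0]],[[0,0,1],[0,0,0]],[[0,0,0],[0,0,0]],[[0,0,0],[0,0,0]]]'| egrep 'pos|force|open'
python3 d.py 0.593 0.0654 0.066
python3 - <<'E'
from h import *
shot('wrist',13)
E
```

```text
position: [0.5942, 0.0646, 0.1111]
force: [0.5, -0.1, 0.4]
opening: 0.996
t 17.75 pos [0.5942 0.0646 0.1111] ang 102.82 tilt [ 1.1e-03 -1.0e-04 -1.0e+00] F [ 0.5 -0.1  0.4] op 0.996
delta tool cm [ 0.1  -0.1   4.51]
```

View pics/wrist13.png

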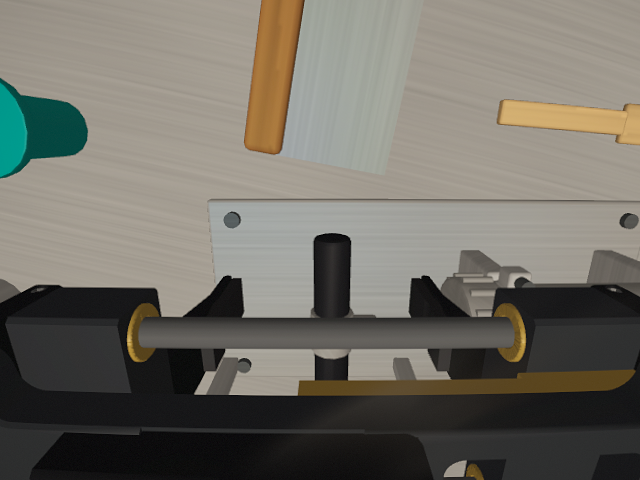

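The bar is centred at u≈332 against finger centre 326, inside the jaws. Lowering the rest with +2 mm x, then closing.

```bash

python3 -m crank '[[[0.2,-0.1,1],[0,0,0]],[[0,0,1.5],[0,0,0]],[[0,0,1.5],[0,0,0]],[[0,0,0.5],[0,0,0]],[[0,0,0],[0,0,0]],[[0,0,0],[0,0,0]]]'| egrep 'pos|force|open'
python3 -m crank '[[[0,0,0],[0,0,0]],[[0,0,0],[0,0,0]],[[0,0,0],[0,0,0]],[[0,0,0],[0,0,0]],[[0,0,0],[0,0,0]],[[0,0,0],[0,0,0]],[[0,0,0],[0,0,0]],[[0,0,0],[0,0,0]],[[0,0,0],[0,0,0]],[[0,0,0],[0,0,0]],[[0,0,0],[0,0,0]],[[0,0,0],[0,0,0]]]' 1| egrep 'pos|force|open'
python3 d.py 0.593 0.0654 0.066
python3 - <<'E'
from h import *
shot('wrist',14);shot('scene',14);shot('top',14)
a=cv2.imread('pics/scene14.png');cv2.imwrite('pics/c14.png',cv2.resize(a[170:330,300:480],None,fx=4,fy=3.7,interpolation=cv2.INTER_CUBIC))
E
```

```text
position: [0.5926, 0.066, 0.066]
force: [0.9, -0.2, 0.4]
opening: 1.001
position: [0.5918, 0.0675, 0.0655]
force: [-0.6, 4.8, 0.5]
opening: 0.243
t 19.6 pos [0.5918 0.0675 0.0655] ang 102.75 tilt [-7.0e-04  2.1e-03 -1.0e+00] F [-0.6  4.8  0.5] op 0.243
delta tool cm [-0.23  0.07 -0.05]
```

View pics/c14.png

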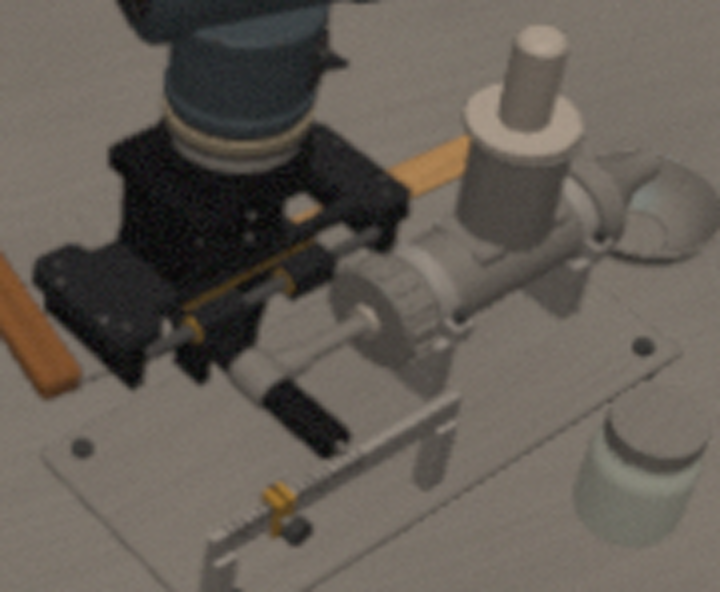

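View pics/top14.png

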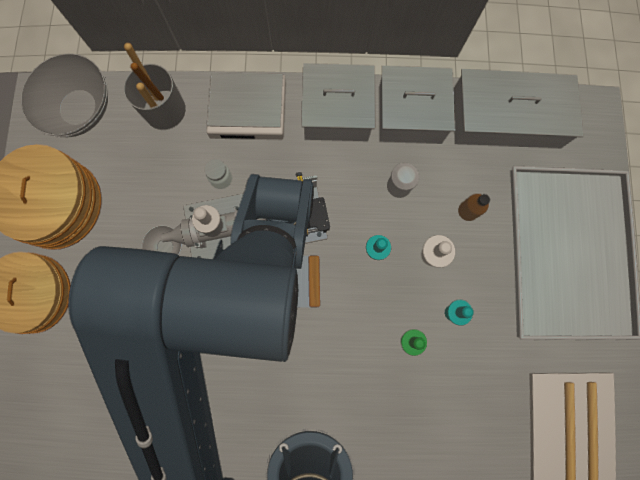

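The bar is gripped at 21 mm with the handle still at rest (preload 4.8 N, under the spring's 6 N), and the pusher is still seated. Pulling along tool -x, first about 46 mm.

```bash

python3 -m crank '[[[-0.3,0,0],[0,0,0]],[[-0.5,0,0],[0,0,0]],[[-0.5,0,0],[0,0,0]],[[-0.6,0,0],[0,0,0]],[[-0.6,0,0],[0,0,0]],[[-0.6,0,0],[0,0,0]],[[-0.6,0,0],[0,0,0]],[[-0.5,0,0],[0,0,0]],[[-0.4,0,0],[0,0,0]],[[0,0,0],[0,0,0]],[[0,0,0],[0,0,0]]]'| egrep 'pos|force|open'
python3 d.py 0.5918 0.0675 0.0655
python3 - <<'E'
from h import *
shot('wrist',15);shot('scene',15);shot('top',15)
a=cv2.imread('pics/scene15.png');cv2.imwrite('pics/c15.png',cv2.resize(a[220:330,320:440],None,fx=6.5,fy=5.4,interpolation=cv2.INTER_CUBIC))
a=cv2.imread('pics/top15.png');cv2.imwrite('pics/c15t.png',cv2.resize(a[150:250,240:350],None,fx=6,fy=6,interpolation=cv2.INTER_CUBIC))
E
```

```text
position: [0.6015, 0.0243, 0.0655]
force: [-0.4, 9.9, 0.2]
opening: 0.241
t 20.85 pos [0.6015 0.0243 0.0655] ang 102.71 tilt [-0.0014  0.0048 -1.    ] F [-0.4  9.9  0.2] op 0.241
delta tool cm [ 4.43 -0.    0.02]
```

View pics/c15.png

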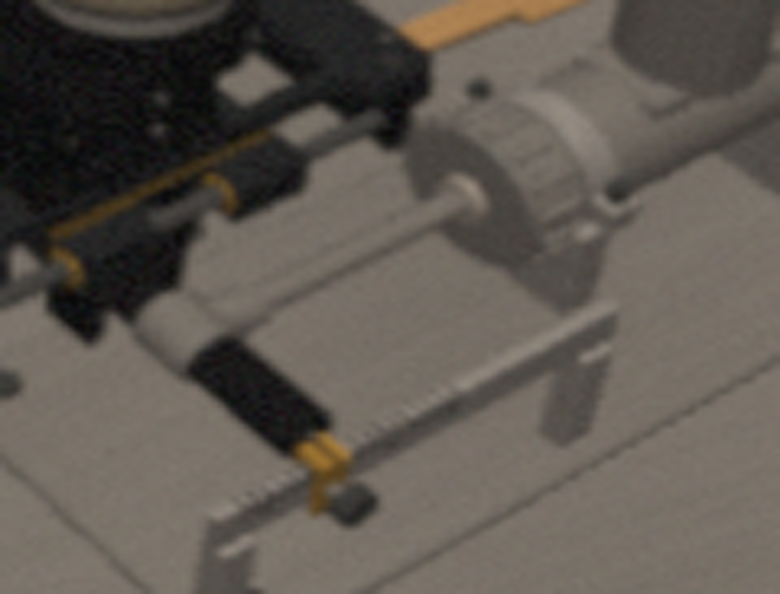

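View pics/c15t.png

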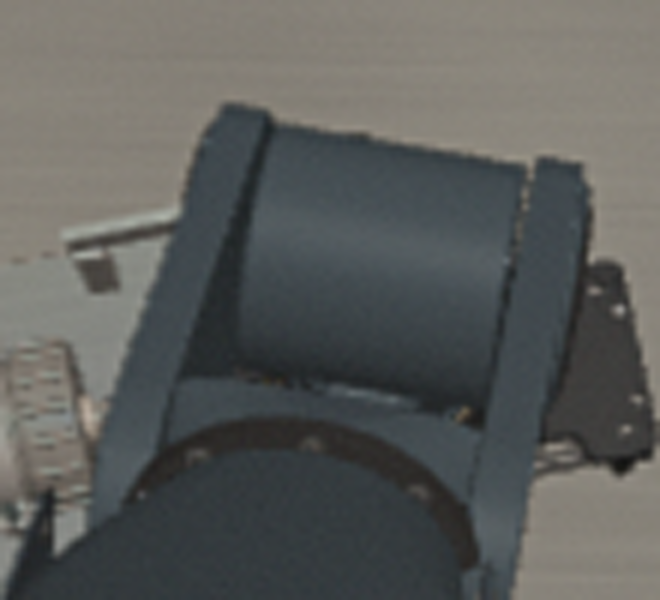

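View pics/wrist15.png

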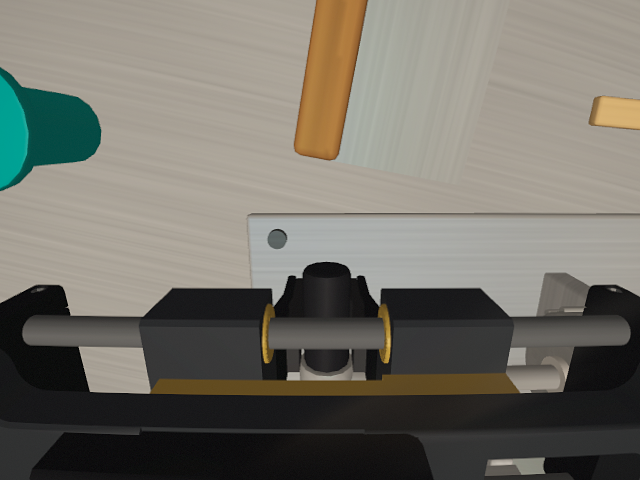

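The scene view shows the handle drawn out, its end approaching the index at crop (325,455). TCP travel so far is 44.3 mm. Now measuring the bar and index in this one view, model against edges.

```bash
cat > m.py <<'E'
from h import *
from scipy.ndimage import map_coordinates,gaussian_filter
o=np.array([.60554,.17599]);A=np.radians(102.98)
ex=np.array([np.cos(A),np.sin(A),0]);ey=np.array([-np.sin(A),np.cos(A),0]);ez=np.array([0,0,1.])
def bar(f,dz=0,lo=-.02,hi=-.054):
    S=cam("scene",f);g=gaussian_filter(cv2.cvtColor(cv2.imread(f'pics/scene{f}.png'),cv2.COLOR_BGR2GRAY).astype(float),.7)
    cc=-S[2].T@S[3]
    out=[]
    for x in np.arange(-.175,-.09,.00025):
        tot=0
        for y in np.linspace(lo,hi,15):
            P=np.r_[o,0]+x*ex+y*ey+(.085+dz)*ez
            v=P-cc;v-=v@ey*ey;v/=np.linalg.norm(v);n=np.cross(ey,v)
            for s in(1,-1):
                i=proj(S,P+s*n*.0095);q=proj(S,P+s*n*.0135)
                a,b=[map_coordinates(g,[[w[1]],[w[0]]],order=1)[0] for w in(i,q)]
                tot+=np.clip(b-a,-40,40)
        out.append((tot/30,x))
    out.sort();t=[x for s,x in out[-5:]];return out[-1],np.mean(t)
if __name__=="__main__":
    import sys
    for f in sys.argv[1:]:
        for dz in(0,-.004):print(f,dz,bar(f,dz))
E
python3 m.py 0 11 14 15
python3 - <<'E'
import cv2,numpy as np
a=cv2.imread('pics/scene0.png');b=cv2.imread('pics/scene15.png')
f=14
A=[cv2.resize(i[290:320,355:383],None,fx=f,fy=f,interpolation=cv2.INTER_CUBIC) for i in(a,b)]
cv2.imwrite('pics/c16.png',np.hstack(A))
E
```

```text
0 0 ((np.float64(40.0), np.float64(-0.10374999999999993)), np.float64(-0.10424999999999993))
0 -0.004 ((np.float64(40.0), np.float64(-0.10124999999999992)), np.float64(-0.10174999999999992))
11 0 ((np.float64(40.0), np.float64(-0.10349999999999993)), np.float64(-0.10399999999999991))
11 -0.004 ((np.float64(40.0), np.float64(-0.10099999999999992)), np.float64(-0.10149999999999992))
14 0 ((np.float64(40.0), np.float64(-0.10324999999999993)), np.float64(-0.10374999999999993))
14 -0.004 ((np.float64(40.0), np.float64(-0.10074999999999992)), np.float64(-0.10124999999999992))
15 0 ((np.float64(40.0), np.float64(-0.14699999999999996)), np.float64(-0.14749999999999996))
15 -0.004 ((np.float64(40.0), np.float64(-0.14499999999999996)), np.float64(-0.14549999999999996))
```

View pics/c16.png

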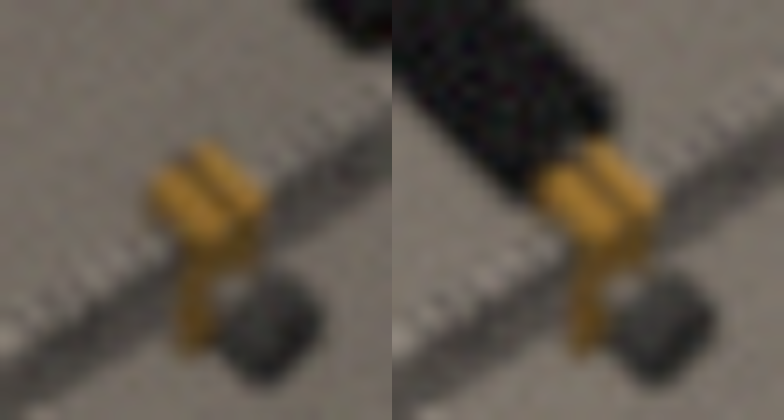

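The bar moved 43.6 mm in the image against 44.3 mm at the TCP, so there is no slip. The remaining draw to the mark is about 7.4 mm.

```bash

python3 -m crank '[[[-0.3,0,0],[0,0,0]],[[-0.3,0,0],[0,0,0]],[[-0.15,0,0],[0,0,0]],[[0,0,0],[0,0,0]],[[0,0,0],[0,0,0]],[[0,0,0],[0,0,0]]]'| egrep 'pos|force|open'
python3 d.py 0.5918 0.0675 0.0655
sed -i 's/np.clip(b-a,-40,40)/(b-a)/' m.py
python3 - <<'E'
from h import *
shot('scene',17);shot('wrist',17)
a=cv2.imread('pics/scene17.png')
x0,y0,f=325,230,7
A=cv2.resize(a[y0:y0+85,x0:x0+100],None,fx=f,fy=f,interpolation=cv2.INTER_CUBIC)
cv2.imwrite('pics/c17.png',A)
E
python3 m.py 0 11 14 15 17
```

```text
position: [0.6031, 0.0176, 0.0654]
force: [-1.4, 11.8, 1.1]
opening: 0.247
t 21.6 pos [0.6031 0.0176 0.0654] ang 102.71 tilt [-0.0017  0.0054 -1.    ] F [-1.4 11.8  1.1] op 0.247
delta tool cm [5.12 0.   0.02]
0 0 ((np.float64(48.29606281605372), np.float64(-0.10399999999999993)), np.float64(-0.10399999999999991))
0 -0.004 ((np.float64(48.45239950626589), np.float64(-0.10149999999999992)), np.float64(-0.10149999999999992))
11 0 ((np.float64(51.063316576140174), np.float64(-0.10399999999999993)), np.float64(-0.10399999999999991))
11 -0.004 ((np.float64(51.179900320167086), np.float64(-0.10174999999999992)), np.float64(-0.10174999999999992))
14 0 ((np.float64(51.922617789435925), np.float64(-0.10399999999999993)), np.float64(-0.10399999999999991))
14 -0.004 ((np.float64(52.097728395213885), np.float64(-0.10174999999999992)), np.float64(-0.10174999999999992))
15 0 ((np.float64(54.78751284027773), np.float64(-0.14799999999999996)), np.float64(-0.14799999999999996))
15 -0.004 ((np.float64(54.958256055922575), np.float64(-0.14599999999999996)), np.float64(-0.14599999999999996))
17 0 ((np.float64(55.378158965338606), np.float64(-0.15524999999999997)), np.float64(-0.15524999999999997))
17 -0.004 ((np.float64(55.371243807197395), np.float64(-0.15299999999999997)), np.float64(-0.15299999999999997))
```

View pics/c17.png

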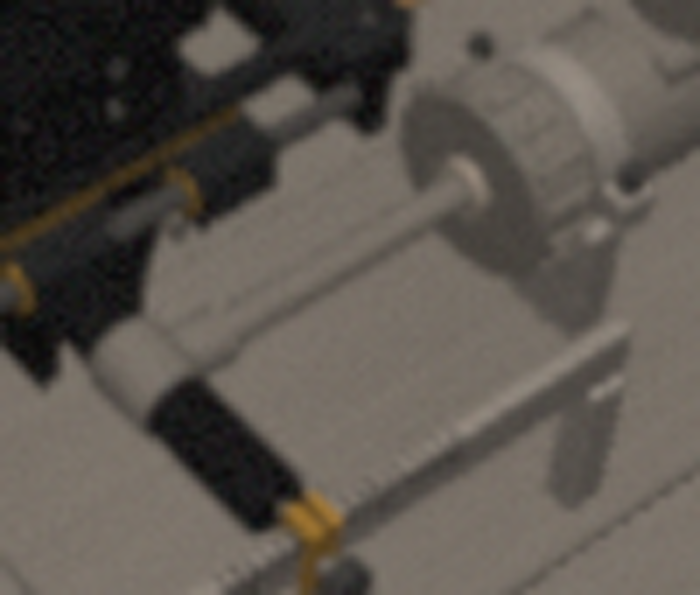

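Image draw is 51.25 mm and TCP travel 51.2 mm. Refining the index estimate from the dark line's two ends in the scene and wrist views.

```bash
python3 - <<'E'
from m import *
S=cam("scene");W=cam("wrist","11");T=cam("top")
def r(nm,c,p,z):
    X=ray(c,p,z)-np.r_[o,0];print(nm,round(X@ex,4),round(X@ey,4))
k=lambda x,y:((x+.5)/14+355-.5,(y+.5)/14+290-.5)
for p in((185,160),(212,187),(240,213)): r("line",S,k(*p),.1)
# brass top-face centroids (bright brass) per camera
for n,f,z,box in(("scene","0",.1,(355,290,385,320)),("top","0",.1,(285,165,315,195)),("wrist","11",.1,(270,285,300,320))):
    x0,y0,x1,y1=box;im=cv2.imread(f'pics/{n}{f}.png')[y0:y1,x0:x1]
    h=cv2.cvtColor(im,cv2.COLOR_BGR2HSV);m=(h[...,1]>120)&(abs(h[...,0].astype(int)-21)<8)
    v=h[...,2]*m; thr=.75*np.percentile(v[m],95);mm=v>thr
    ys,xs=np.nonzero(mm);print(n,m.sum(),mm.sum(),(xs.mean()+x0,ys.mean()+y0));r(n,cam(n,f),(xs.mean()+x0,ys.mean()+y0),z)
    ys,xs=np.nonzero(m);r(n+" all@.09",cam(n,f),(xs.mean()+x0,ys.mean()+y0),.092)
E
```

```text
line -0.1559 -0.0686
line -0.1559 -0.0743
line -0.1557 -0.08
scene 57 30 (np.float64(369.1666666666667), np.float64(303.6))
scene -0.1578 -0.075
scene all@.09 -0.1572 -0.0759
top 38 18 (np.float64(299.3888888888889), np.float64(178.05555555555554))
top -0.1561 -0.0748
top all@.09 -0.1562 -0.0742
wrist 203 89 (np.float64(283.39325842696627), np.float64(307.5842696629214))
wrist -0.1541 -0.0745
wrist all@.09 -0.1544 -0.0718
```

The estimates cluster around 51.5–53 mm, so I'll add 0.8 mm.

```bash

python3 -m crank '[[[-0.08,0,0],[0,0,0]],[[0,0,0],[0,0,0]],[[0,0,0],[0,0,0]],[[0,0,0],[0,0,0]],[[0,0,0],[0,0,0]]]'| egrep 'pos|force|open'
python3 d.py 0.5918 0.0675 0.0655
python3 - <<'E'
from m import *
shot('scene',18);shot('top',18)
print(bar('18'))
S=cam("scene","18");a=cv2.imread('pics/scene18.png')
x0,y0,f=340,270,12
A=cv2.resize(a[y0:y0+48,x0:x0+55],None,fx=f,fy=f,interpolation=cv2.INTER_CUBIC)
x=bar('18')[0][1]
for dz,c in((.011,(0,0,255)),(.015,(0,255,0))):
    q=[proj(S,np.r_[o,0]+x*ex+y*ey+(.085+dz)*ez) for y in(-.02,-.085)]
    q=((np.array(q)-[x0,y0]+.5)*f).round().astype(int);cv2.line(A,tuple(q[0]),tuple(q[1]),c,1)
cv2.imwrite('pics/c18.png',A)
E
```

```text
position: [0.6032, 0.0171, 0.0654]
force: [-0.5, 12.5, 1.9]
opening: 0.242
t 22.2 pos [0.6032 0.0171 0.0654] ang 102.71 tilt [-0.0019  0.0058 -1.    ] F [-0.5 12.5  1.9] op 0.242
delta tool cm [5.17 0.   0.03]
((np.float64(54.26346712559125), np.float64(-0.15574999999999997)), np.float64(-0.15574999999999997))
```

View pics/c18.png

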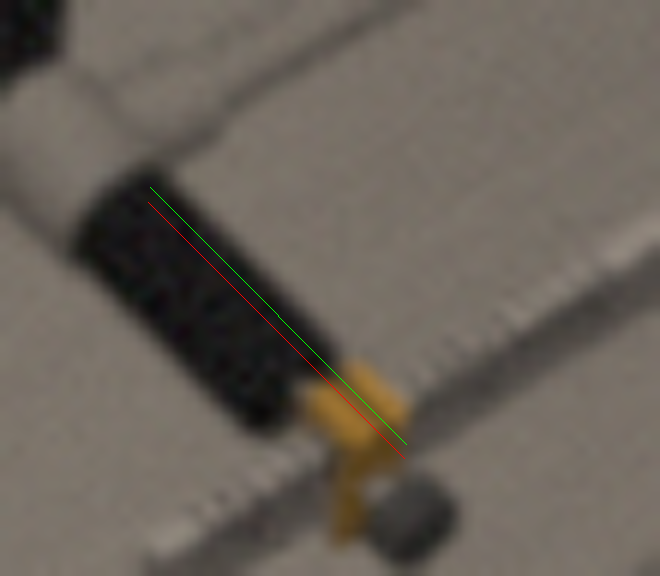

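View pics/scene18.png

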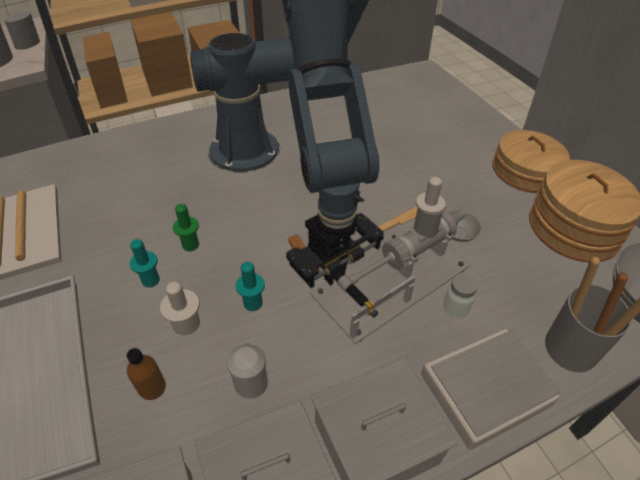

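The bar axis, projected at the clamp's top height, runs through the middle of the index's top face along its dark line at crop (365,400). Bar x is -0.1558 against index -0.1559. The pusher is still seated at (431,200) and the bystanders are unmoved. One short hold to check it is stable, then hand in.

```bash

python3 -m crank '[[[0,0,0],[0,0,0]],[[0,0,0],[0,0,0]],[[0,0,0],[0,0,0]],[[0,0,0],[0,0,0]],[[0,0,0],[0,0,0]]]'| egrep 'pos|force|open|time'
python3 - <<'E'
from m import *
shot('scene',19);print(bar('19'))
from rig import bot
print(bot.hand_in())
E
```

```text
time_s: 22.8
position: [0.6032, 0.0171, 0.0655]
force: [-0.6, 11.9, 2.2]
opening: 0.242
((np.float64(53.99360272146648), np.float64(-0.15574999999999997)), np.float64(-0.15574999999999997))
the job is handed in; nothing more can be done
None
```

The job is handed in at about 23 s, with the pusher seated in the neck and the T-handle held at the index. No verdict was reported.

- **Pusher:** I took the small white pusher by its stem and lowered it upright into the neck. The collar touched at TCP height 0.2064 m, against 0.2065 m predicted, and took 8.5 N. I then released it, and later views show it still seated and upright.
- **T-handle:** It is gripped on the +y arm and drawn about 51.7 mm. The scene view puts the bar at x = -0.1558 m and the index line at -0.1559 m in the doser's frame. The pull was steady at about 12 N, and the bar did not move over a 0.5 s hold.
- **Bystanders:** By eye, they looked unmoved in the last scene picture.

**Disagreements:** the cameras did not fully agree on the draw to the mark: scene 49.6–51.5 mm, top about 51.5 mm, wrist 52–53 mm. The handle could therefore be up to about 1–2 mm off. Heights triangulated from the top and scene views read 2–7 mm low, so I settled the neck position by comparing three views.

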